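Put away the stand parts and stoppers after the run

TASK

Tidy the loose parts away: lift the steel rod out of its notched rest and lay it flat in the long narrow tray, lay the two boss heads flat on the floor of the undivided square tray, side by side and not piled, and put the stoppers in the divided tray, the large one in the wide bay and the small one in the narrow bay. Keep the stoppers standing on their heads, taper up, all the time, and do not knock over or push away the glass beaker.

Things in the scene. Friction and masses are not known exactly. Their poses are not given: they have to be found in the camera images.
- rod_c (a point): Support rod: plain steel round bar, 12 mm diameter, 160 mm long, the last 24 mm at one end threaded and 9 mm thick. It lies level in the middle notch of the dark grey rest, its axis 36 mm above the bench, free all round between the rest's two cross walls. This point is the middle of the rod, on its axis; x runs along the rod towards the thread.
- rest: Dark grey plastic rod rest, fixed: base plate 124 x 90 x 6 mm with two saw-toothed cross walls, each 12 mm thick, centred at x = -50 and +50 mm, so 88 mm clear between them; tooth tips 39 mm above the bench. The rod lies along its x, its middle within 10 mm of the rest's. Origin at the centre of the underside; z up.
- boss_a_c (a point): First of two equal boss heads (rod clamps): cast grey metal block 66 x 30 x 34 mm (long, wide, high) with two open rod channels and a dark thumbscrew at each end, 104 mm over the screws, lying on its flat underside. This point is its centre, 17 mm above the underside; x runs along its length, y across the 30 mm width (flat solid sides over the middle 22 mm of the length), z up.
- boss_b_c (a point): Second boss head, just like the first; same point and axes.
- stopper_l_c (a point): Large stopper, white plastic, solid of revolution, 60 mm high, standing upside down on its flat head. Head 58 mm diameter and 15 mm thick at the bottom, a narrow 36 mm neck from 15 to 20 mm, above it the taper, 45 mm diameter at 20 mm above the underside and 41 mm at the top. This point is on the axis, 30 mm above the underside; z runs up along the axis.
- stopper_s_c (a point): Small stopper of the same form, 46 mm high, standing upside down on its flat head. Head 34 mm diameter and 11 mm thick at the bottom, a 19 mm neck from 11 to 15 mm, above it the taper, 24 mm diameter at 15 mm above the underside and 21 mm at the top. This point is on the axis, 23 mm above the underside; z runs up along the axis.
- rod_tray: Long narrow steel tray, fixed, open on top: outside 106 mm along its x, 216 mm along its y, 18 mm high; walls 3 mm, floor 3 mm thick; inside 100 x 210 mm. Origin at the centre of its underside, on the bench; z up.
- boss_tray: Nearly square grey plastic tray without partition, fixed, open on top: outside 168 mm along its x, 150 mm along its y, 18 mm high; walls and floor 4 mm thick; inside 160 x 142 mm. Origin at the centre of its underside, on the bench; z up.
- stopper_tray: Wooden tray with one partition, fixed, open on top: outside 104 mm along its x, 170 mm along its y, 18 mm high; walls, partition 4 mm and floor 3 mm thick. The wide bay, 96 x 92 mm, lies on the +y side with its centre at y = +35 mm; the narrow bay, 96 x 66 mm, on the -y side with its centre at y = -48 mm. Origin at the centre of its underside, on the bench; z up.
- beaker_c (a point): Small empty glass beaker, a bystander among the parts: about 42 mm diameter, 58 mm high, light. This point is on its axis, 29 mm above the underside; z up.
Things that resemble listed ones, but are neither listed nor needed, are in the scene too. Leave any green or yellow look-alike of the part that bears boss_b_c alone.

How it is judged:
At the end, for the whole second after the job is handed in: Rod level on the long tray's floor; both boss heads flat on the square tray's floor; large stopper upright on the floor of the wide bay (22 mm along x, 20 mm along y of its centre), small one of the narrow bay (34, 20 mm); tilts under 0.12 rad, heights within 5 mm, all at rest (0.02 m/s) (x of rod_c in the frame of rod_tray between -0.046 and 0.046 m and y of rod_c in the frame of rod_tray between -0.03 and 0.03 m and z of rod_c in the frame of rod_tray between 0 and 0.014 m and angle between rod_c's own x axis and vertical between 1.5 and 1.64 rad and x of boss_a_c in the frame of boss_tray between -0.068 and 0.068 m and y of boss_a_c in the frame of boss_tray between -0.06 and 0.06 m and z of boss_a_c in the frame of boss_tray between 0.015 and 0.025 m and angle between each of boss_a_c, boss_b_c, stopper_l_c, stopper_s_c's own z axis and vertical below 0.12 rad and x of boss_b_c in the frame of boss_tray between -0.068 and 0.068 m and y of boss_b_c in the frame of boss_tray between -0.06 and 0.06 m and z of boss_b_c in the frame of boss_tray between 0.015 and 0.025 m and x of stopper_l_c in the frame of stopper_tray between -0.022 and 0.022 m and y of stopper_l_c in the frame of stopper_tray between 0.015 and 0.055 m and z of stopper_l_c in the frame of stopper_tray between 0.028 and 0.038 m and x of stopper_s_c in the frame of stopper_tray between -0.034 and 0.034 m and y of stopper_s_c in the frame of stopper_tray between -0.068 and -0.028 m and z of stopper_s_c in the frame of stopper_tray between 0.021 and 0.031 m and linear speed of each of rod, boss_a, boss_b, stopper_l, stopper_s below 0.02 m/s); the robot touches nothing.
It fails at once if a stopper is tipped over (more than 0.8 rad) (angle between any of stopper_l_c, stopper_s_c's own z axis and vertical above 0.8 rad).
It fails at once if the beaker is shifted by more than 30 mm or tipped by more than 0.5 rad (distance of beaker_c from where it was at the start of the episode above 0.03 m or angle between beaker_c's own z axis and vertical above 0.5 rad).
It also fails if it takes over 131 s, if anything falls off the work surface, if the arm or the gripper's body presses on something with over 40 N, if the wrist force passes 120 N, or if a joint passes its speed limit or range.

ROBOT

A 6-joint arm with a two-finger parallel gripper is mounted at the origin on the work surface. World frame = base frame: x ahead of the robot, y to its left, z up, the work surface at z = 0. Lengths are in m, angles in rad, forces in N, time in s.
With the tool pointing down it reaches from about 0.3 to 0.875 m from the base axis. Payload 6.4 kg.
Tool frame: the origin (TCP) lies on the mounting face of the last link; the fingertips stand 173 mm ahead of it and the grasp point (between the pads) lies 155 mm ahead of it (ctrl.grip_point_offset is the distance from the TCP to the grasp point, in m); z points along the fingers, y is the line along which they close (so a half turn about z gives the same grasp; the last joint's range is limited). The gripper opens to 85 mm and grips with 20 to 120 N. Pads are 22 mm wide; open, the fingers measure 114 mm over their backs; the gripper's body (76 mm by 85 mm) begins 54 mm behind the grasp point. The pads swing forward as they close: fully open they stand 13 mm farther back than shut.
Start: joints at [-1.308, 0.181, 1.607, -0, 1.354, -0.206], TCP at [0.26, -0.513, 0.405] pointing down, gripper open.
Joint ranges: [-2.99, 2.99], [-0.89, 2.07], [0.3, 2.58], [-1.14, 4.28], [0, 2.63], [-3.12, 3.12]. Speed limits (rad/s): [2.57, 2.57, 3.01, 3.14, 3.14, 3.14].

INTERFACE

Orientations are given as a unit quaternion [w, x, y, z].
In Python, from bench import status, imaging, ctrl, models gives the robot as it stands.
- The arm moves only by the tool send_rows, never from a script. Its argument "commands" is a list that holds one entry, the list of rows, each a list of 6 numbers: the shift along the tool's x, y, z normalised to -1 to 1, where 1 is 3 cm, then the turn, a rotation vector about the tool's x, y, z normalised to -1 to 1, where 1 is 0.1 rad. A call has 1 to 8 rows; each row shifts and turns the commanded pose from where the row before left it, along the tool's axes as they then stand; what a row does not reach is not made up. A row lasts 1/12 s, in which the tool goes at most 41.7 mm and 7.16 degrees, less where a joint would pass 70% of its speed; a pose out of reach is approached as far as the arm can. A call with a number of a shift or a turn outside -1 to 1 is refused whole. A call with a gripper value outside its range is refused whole. "jaw" is the opening, from 0 (shut) to 1 (fully open), set as the call begins (left out, the last holds). The fingers move at their own pace and stop on an object; the grip force is fixed at half the most. Time passes only in rows, so rows that do not move let the fingers close. It gives the time, the measured TCP pose, the force, the opening and the grip force at its end, in the units of the state.
- status.get_obs(): the state, without advancing time (a new reading comes with each control period).
- imaging.camera(name): name is "side" or "top"; returns a dict with "image" (384x512x3 uint8, blue, green, red), "depth" (384x512 float32, m along the optical axis (not along the pixel's ray), 0 where there is no reading), "mtx" (3x3 intrinsics, pixels), "pose" (4x4, takes a point from camera to world coordinates). Camera axes: x right, y down, z forward; pixel columns grow to the right and rows downward; lengths in m; the calibration is good to about 2 mm. A picture is of the moment at which its call begins.
- ctrl.hand_in(): hands the job in; it is judged then, once.
Trained networks look in a picture, given as the dict that the camera call returned (one of the last four; its "shot" number tells which), for a name from the list of things; names that differ only in an ending like _2 or _b are one class to them, and where a whole thing is asked for, a point or a joint stands for the part that bears it (a point fixed in the world has none). Each returns a list of dicts, best first, with "confidence" (0 to 1); they miss things now and then, are a little off and sometimes report something else, mostly with a low value. They report only what shows in the picture. A call takes as long as a camera call. They do not tell look-alikes from the thing itself.
- models.recognise(picture, name): "centre" ([column, row] in pixels, amid what is visible of it).
- models.regions_of(picture, name): "region" (384x512 bool, what is visible of it) and "centre" ([column, row] in pixels, amid what is visible of it).
The state is a dict: "time_s": time; "q": joint angles; "dq": joint speeds; "joint_efforts": joint torques, N m; "eef_pos": TCP position; "eef_rot": TCP orientation; "wrist_force": force on the tool from outside, world axes, zero at the start; "torque": the same for the moment, N m; "opening": opening from 0.0 (shut) to 1.0 (fully open); "grasp_force": force on a finger pad.
Only numpy, scipy, OpenCV 4.12 (cv2) and the standard library are available. Lean on these libraries where they do the work, as an engineer would, in place of code of your own. Each camera call takes 0.05 s, during which the arm holds its last target. There are 200 camera calls.

## Working session

There is one attempt and no reset: what is moved stays moved. The work goes in short steps, Python scripts to look and compute and a tool call to move; the robot and the scene stay as the last step left them, time stands still between calls to the robot, and variables do not carry over. Pictures are saved under pics/ and viewed, at most 14 in all, crops included, and the job is handed in when it is done.

Besides the shell and the picture viewer there is one more tool, called after "Request:" as name(argument=value, ...) on one line, values as JSON. send_rows: Moves the arm, as the interface text tells. Its arguments: {"type":"object","properties":{"commands":{"type":"array"},"jaw":{"type":"number"}},"required":["commands"]}

```bash
mkdir -p pics
cat > h.py <<'E'
import numpy as np, cv2
from bench import status, imaging, ctrl, models
def world(p,uv,z=None,d=None):
    K=p["mtx"];T=p["pose"];uv=np.atleast_2d(uv).astype(float)
    r=np.c_[(uv[:,0]-K[0,2])/K[0,0],(uv[:,1]-K[1,2])/K[1,1],np.ones(len(uv))]
    if d is not None: return (r*np.asarray(d)[:,None])@T[:3,:3].T+T[:3,3]
    w=r@T[:3,:3].T; s=(z-T[2,3])/w[:,2]; return T[:3,3]+w*s[:,None]
def cloud(p,m):
    v,u=np.nonzero(m&(p["depth"]>0)); return world(p,np.c_[u,v],d=p["depth"][v,u])
E
python3 - <<'E'
from h import *
ims=[]
for c in ("top","side"):
    p=imaging.camera(c); ims.append(p["image"]); cv2.imwrite(f"pics/{c}0.png",cv2.resize(p["image"],(800,600)))
    print(c,p["pose"].round(3).tolist(),p["mtx"][0,0])
    for n in ["rod_c","rest","boss_a_c","stopper_l_c","stopper_s_c","rod_tray","boss_tray","stopper_tray","beaker_c"]:
        for r in models.regions_of(p,n):
            w=cloud(p,r["region"])
            if len(w)<5: continue
            zt=np.percentile(w[:,2],95)
            top=w[w[:,2]>zt-0.006]
            (cx,cy),(a,b),an=cv2.minAreaRect((top[:,:2]*1000).astype(np.float32))
            print(n,round(r["confidence"],2),np.round(r["centre"]),"zt%.3f"%zt,"n",len(w),"rect",round(cx),round(cy),round(a),round(b),round(an),"col",p["image"][r["region"]].mean(0).round())
print(status.get_obs())
E
```

```text
top [[-0.005, -0.997, 0.077, 0.354], [-1.0, 0.006, 0.012, -0.119], [-0.013, -0.077, -0.997, 1.196], [0.0, 0.0, 0.0, 1.0]] 359.80527257872734
rod_c 0.55 [341. 181.] zt0.046 n 90 rect 461 -395 10 139 88 col [199. 191. 187.]
rest 0.62 [336. 184.] zt0.038 n 853 rect 471 -394 84 112 87 col [116. 110. 101.]
rest 0.24 [148. 146.] zt0.017 n 2080 rect 613 238 218 107 81 col [232. 228. 225.]
boss_a_c 0.61 [249. 199.] zt0.037 n 250 rect 442 -86 30 65 15 col [138. 135. 132.]
stopper_l_c 0.75 [138. 219.] zt0.062 n 288 rect 362 260 37 39 24 col [209. 210. 211.]
stopper_s_c 0.45 [197. 198.] zt0.048 n 81 rect 435 76 19 17 3 col [201. 202. 204.]
rod_tray 0.44 [ 96. 190.] zt0.058 n 203 rect 468 400 40 39 87 col [133. 132. 124.]
rod_tray 0.26 [221. 141.] zt0.018 n 2290 rect 632 -3 169 150 12 col [150. 148. 143.]
boss_tray 0.84 [220. 141.] zt0.018 n 2307 rect 632 -3 169 150 12 col [150. 147. 143.]
stopper_tray 0.62 [290. 138.] zt0.019 n 1630 rect 634 -241 170 105 87 col [129. 185. 218.]
side [[0.887, -0.326, 0.327, -0.024], [-0.462, -0.621, 0.634, -1.054], [-0.004, -0.713, -0.701, 1.101], [0.0, 0.0, 0.0
[... 277 characters left out ...]
. 192.]
{'time_s': 1.0, 'q': array([-1.30829755e+00,  1.80802268e-01,  1.60701129e+00,  1.82088872e-07,
        1.35378537e+00, -2.06314815e-01]), 'dq': array([-0.00026061,  0.00082282,  0.00076819, -0.00140625,  0.00071665,
       -0.00085355]), 'joint_efforts': array([-5.03731439e-05, -4.44852090e+01, -3.51687992e+01, -1.30510966e-04,
        7.23033500e-04, -7.40956182e-06]), 'eef_pos': array([ 0.25981291, -0.5129699 ,  0.40468172]), 'eef_rot': array([-3.13433063e-06,  9.72652299e-01,  2.32266024e-01,  8.71337157e-10]), 'wrist_force': array([ 0.42416865,  0.23911123, -0.22941773]), 'torque': array([-0.06591544, -0.00182399, -0.0033836 ]), 'grasp_force': 0.0, 'opening': 0.9952545190239062}
```

View pics/top0.png

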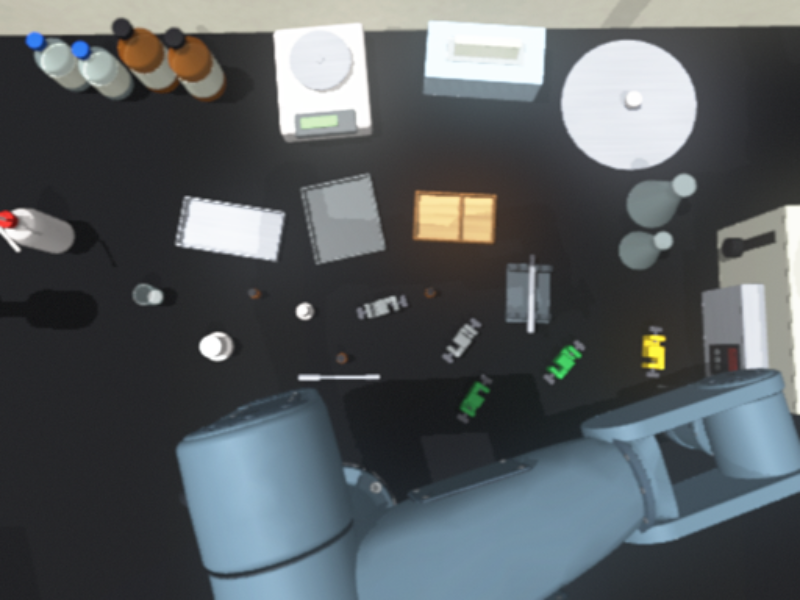

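View pics/side0.png

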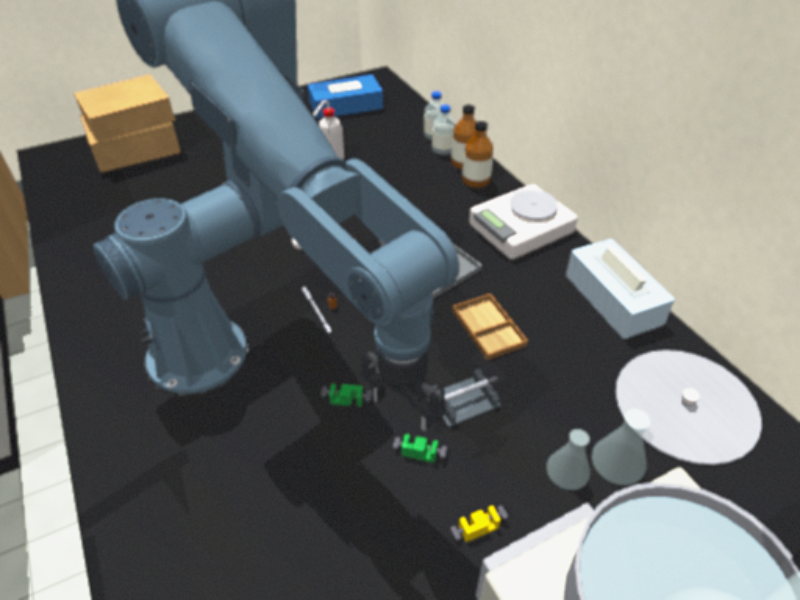

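The top view shows, in 800x600 pixels:
- **Rod in rest:** (532,293)
- **Grey boss heads:** (382,306) and (461,340)
- **Stoppers:** large (216,347), small (305,311)
- **Beaker:** (148,295)
- **Trays:** rod (230,229), boss (343,218), stopper (455,217)

The green and yellow bosses and the loose thin rod at (340,377) are look-alikes. Next I'll refine the poses.

```bash
cat >> h.py <<'E'
def blob(p,x,y,r,z0,z1):
    m=np.ones(p["depth"].shape,bool); w=cloud(p,m)
    k=(np.hypot(w[:,0]-x,w[:,1]-y)<r)&(w[:,2]>z0)&(w[:,2]<z1); return w[k]
def rect(w):
    q=w[:,:2].astype(np.float64); c=q.mean(0); U,S,V=np.linalg.svd(q-c)if len(q)<3000 else (0,0,np.linalg.svd(np.cov((q-c).T))[2])
    v=V[0]; ang=np.degrees(np.arctan2(v[1],v[0]))%180
    (cx,cy),s,a=cv2.minAreaRect((q*1000).astype(np.float32))
    return dict(n=len(q),mean=(c*1000).round(1).tolist(),pca=round(ang,1),mar=np.round([cx,cy,*s,a],1).tolist(),z95=round(float(np.percentile(w[:,2],95)),4))
E
python3 - <<'E'
from h import *
p=imaging.camera("top")
print(ctrl.grip_point_offset)
for n,x,y,r,a,b in [("bossA all",.442,-.086,.06,.012,.05),("bossA top",.442,-.086,.06,.025,.05),
 ("bossB all",.38,-.22,.065,.012,.05),("bossB top",.38,-.22,.065,.025,.05),
 ("stL",.362,.26,.05,.054,.07),("stLhead",.362,.26,.05,.008,.02),("stS",.435,.076,.04,.041,.06),("beaker",.468,.4,.05,.03,.08),
 ("rest",.47,-.394,.1,.025,.05),("rod",.47,-.394,.1,.0405,.05),
 ("rodtray",.613,.238,.14,.013,.03),("bosstray",.632,-.003,.13,.013,.03),("stray",.634,-.241,.12,.013,.03)]:
    w=blob(p,x,y,r,a,b)
    if len(w)>3: print(n,rect(w))
E
```

```text
0.1547
bossA all {'n': 205, 'mean': [442.1, -86.6], 'pca': np.float64(105.9), 'mar': [441.9, -86.4, 30.1, 103.4, 15.9], 'z95': 0.0374}
bossA top {'n': 152, 'mean': [441.4, -81.4], 'pca': np.float64(106.2), 'mar': [440.2, -80.6, 30.1, 89.9, 16.2], 'z95': 0.0377}
bossB all {'n': 201, 'mean': [368.4, -249.3], 'pca': np.float64(143.8), 'mar': [369.9, -250.7, 30.3, 98.5, 51.2], 'z95': 0.0367}
bossB top {'n': 151, 'mean': [371.1, -252.4], 'pca': np.float64(144.5), 'mar': [370.4, -251.3, 30.2, 96.4, 49.8], 'z95': 0.0371}
stL {'n': 133, 'mean': [361.9, 259.4], 'pca': np.float64(142.3), 'mar': [361.4, 259.1, 38.1, 39.7, 45.4], 'z95': 0.0642}
stLhead {'n': 82, 'mean': [360.9, 248.4], 'pca': np.float64(178.5), 'mar': [360.9, 254.0, 45.1, 56.5, 86.0], 'z95': 0.0184}
stS {'n': 34, 'mean': [435.3, 77.4], 'pca': np.float64(163.1), 'mar': [435.5, 77.2, 16.1, 19.6, 88.6], 'z95': 0.0486}
beaker {'n': 113, 'mean': [468.8, 402.5], 'pca': np.float64(74.4), 'mar': [468.5, 400.3, 40.5, 38.9, 88.7], 'z95': 0.0594}
rest {'n': 367, 'mean': [469.6, -394.2], 'pca': np.float64(176.8), 'mar': [467.5, -395.1, 86.0, 159.7, 86.6], 'z95': 0.044}
rod {'n': 111, 'mean': [463.2, -395.1], 'pca': np.float64(177.4), 'mar': [465.7, -401.5, 154.2, 41.5, 3.4], 'z95': 0.0452}
rodtray {'n': 207, 'mean': [613.7, 240.0], 'pca': np.float64(78.9), 'mar': [612.8, 237.1, 217.8, 106.8, 80.5], 'z95': 0.0212}
bosstray {'n': 251, 'mean': [634.5, 2.1], 'pca': np.float64(25.2), 'mar': [627.1, 22.0, 169.5, 201.5, 11.9], 'z95': 0.0213}
stray {'n': 277, 'mean': [632.2, -245.8], 'pca': np.float64(86.0), 'mar': [633.6, -241.4, 170.4, 105.7, 86.8], 'z95': 0.0217}
```

```bash
cat > plan.py <<'E'
# plan.py x y zgrasp [yaw_of_tool_x_deg, mod 180] : rows needed from the present pose
import sys; from h import *
a=[float(v) for v in sys.argv[1:]]
s=status.get_obs(); q=s["eef_rot"]; P=s["eef_pos"]
psi=np.degrees(2*np.arctan2(q[2],q[1])); tilt=np.hypot(q[0],q[3])
d=0
if len(a)>3: d=(a[3]-psi+90)%180-90
nr=int(np.ceil(abs(d)*np.pi/180/.09)); 
if nr: print("turn %d rows z-rot %.3f"%(nr,-np.radians(d)/nr/.1))
y=np.radians(psi+d); D=np.array([a[0],a[1],a[2]+.1547])-P
t=np.array([D[0]*np.cos(y)+D[1]*np.sin(y), D[0]*np.sin(y)-D[1]*np.cos(y), -D[2]])
for part,v in (("xy",t*[1,1,0]),("z",t*[0,0,1]),("all",t)):
    n=max(1,int(np.ceil(np.linalg.norm(v)/.024))); n=max(n,int(np.ceil(abs(v).max()/.03))); print(part,n,(v/.03/n).round(3).tolist())
print("psi %.1f tilt %.4f grasp %s q %s open %.3f gf %.1f F %s t %.1f"%(psi,tilt,(P-[0,0,.1547]).round(4),s["q"].round(2),s["opening"],s["grasp_force"],s["wrist_force"].round(1),s["time_s"]))
E
python3 plan.py .467 -.395 .1 -3
python3 - <<'E'
from h import *
p=imaging.camera("top")
for z in (.012,.025): print(rect(blob(p,.37,-.25,.062,z,.05)))
w=blob(p,.467,-.395,.1,.041,.05); w=w[abs(w[:,1]+.395)<.012]; print(rect(w), np.polyfit(w[:,0]-.467,w[:,1],1), w[:,0].min(),w[:,0].max())
E
```

```text
turn 6 rows z-rot 0.869
xy 10 [0.669, -0.429, 0.0]
z 7 [0.0, -0.0, 0.714]
all 12 [0.558, -0.357, 0.417]
psi 26.9 tilt 0.0000 grasp [ 0.2598 -0.513   0.25  ] q [-1.31  0.18  1.61 -0.    1.35 -0.21] open 1.000 gf 0.0 F [-0.2 -0.6  0.9] t 1.1
{'n': 218, 'mean': [371.1, -251.6], 'pca': np.float64(142.6), 'mar': [371.7, -251.9, 30.0, 102.8, 51.0], 'z95': 0.0369}
{'n': 161, 'mean': [373.8, -254.4], 'pca': np.float64(142.6), 'mar': [373.5, -253.7, 29.9, 97.5, 50.5], 'z95': 0.0371}
{'n': 99, 'mean': [463.7, -394.7], 'pca': np.float64(177.8), 'mar': [465.6, -392.5, 16.2, 155.1, 89.0], 'z95': 0.0457} [-0.03819251 -0.39479208] 0.38806141483676904 0.543035815076136
```

Request:
send_rows(commands=[[[0,0,0,0,0,0.86],[0,0,0,0,0,0.86],[0,0,0,0,0,0.86],[0,0,0,0,0,0.86],[0,0,0,0,0,0.86],[0,0,0,0,0,0.86]]], jaw=1)

```text
time_s: 1.6
eef_pos: [0.2598, -0.513, 0.4047]
eef_rot: [-0.0, 1.0, -0.026, 0.0]
wrist_force: [-0.2, -0.6, 0.1]
opening: 1.002
grasp_force: 0.0
```

Request:
send_rows(commands=[[[0.8,-0.5,0.4,0,0,0],[0.8,-0.5,0.4,0,0,0],[0.8,-0.5,0.4,0,0,0],[0.8,-0.5,0.4,0,0,0],[0.8,-0.5,0.4,0,0,0],[0.8,-0.5,0.4,0,0,0],[0.8,-0.5,0.4,0,0,0],[0.8,-0.5,0.4,0,0,0]]])

```text
time_s: 2.27
eef_pos: [0.4584, -0.4013, 0.3082]
eef_rot: [0.0, 1.0, -0.024, 0.0]
wrist_force: [0.3, 0.2, -0.0]
opening: 1.001
grasp_force: 0.0
```

```bash
python3 plan.py .466 -.3955 .05 -2.7
```

```text
turn 1 rows z-rot -0.001
xy 1 [0.244, -0.206, 0.0]
z 5 [0.0, -0.0, 0.69]
all 5 [0.049, -0.041, 0.69]
psi -2.7 tilt 0.0001 grasp [ 0.4584 -0.4013  0.1535] q [-0.91  0.35  1.6  -0.    1.19  0.7 ] open 1.001 gf 0.0 F [ 0.3  0.2 -0. ] t 2.3
```

Request:
send_rows(commands=[[[0.12,-0.1,0.5,0,0,0],[0.12,-0.1,0.5,0,0,0],[0,0,0.6,0,0,0],[0,0,0.6,0,0,0],[0,0,0.6,0,0,0],[0,0,0.65,0,0,0],[0,0,0,0,0,0]]])

```text
time_s: 2.85
eef_pos: [0.4635, -0.395, 0.2011]
eef_rot: [-0.003, 1.0, -0.024, -0.002]
wrist_force: [-1.4, 0.8, 0.1]
opening: 0.999
grasp_force: 0.0
```

Request:
send_rows(commands=[[[0,0,0,0,0,0],[0,0,0,0,0,0],[0,0,0,0,0,0],[0,0,0,0,0,0],[0,0,0,0,0,0],[0,0,0,0,0,0],[0,0,0,0,0,0],[0,0,0,0,0,0]]], jaw=0)

```text
time_s: 3.52
eef_pos: [0.4653, -0.3946, 0.2061]
eef_rot: [-0.002, 1.0, -0.024, -0.0]
wrist_force: [1.3, 11.4, 11.3]
opening: 0.11
grasp_force: 58.8
```

```bash
python3 plan.py .466 -.3955 .05 -2.7; python3 -c "
from h import *
p=imaging.camera('side'); cv2.imwrite('pics/s1.png',cv2.resize(p['image'][180:330,220:400],None,fx=4,fy=4,interpolation=2))"
```

```text
turn 1 rows z-rot 0.000
xy 1 [0.026, 0.028, 0.0]
z 1 [0.0, 0.0, 0.047]
all 1 [0.026, 0.028, 0.047]
psi -2.7 tilt 0.0023 grasp [ 0.4653 -0.3946  0.0514] q [-0.9   0.5   1.64  0.    1.01  0.72] open 0.110 gf 58.8 F [ 1.3 11.4 11.3] t 3.5
```

View pics/s1.png

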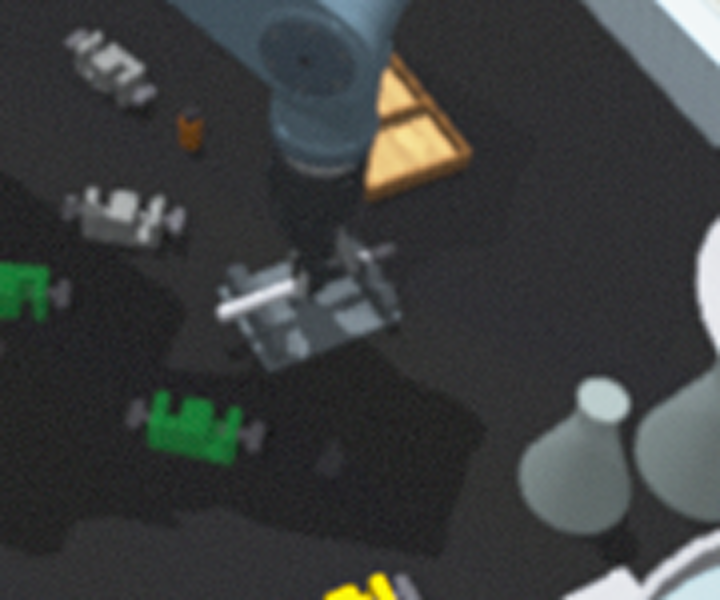

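The crop shows the rod held mid-rest by the pads, crossing the rest at about (300,280), with the opening at 0.11. I'll lift it and carry it.

Request:
send_rows(commands=[[[0,0,-0.3,0,0,0],[0,0,-0.6,0,0,0],[0,0,-0.8,0,0,0],[0,0,-0.8,0,0,0],[0,0,-0.8,0,0,0],[0,0,-0.4,0,0,0]]])

```text
time_s: 4.07
eef_pos: [0.4652, -0.3973, 0.3201]
eef_rot: [0.002, 1.0, -0.024, 0.002]
wrist_force: [0.7, -0.5, -0.5]
opening: 0.104
grasp_force: 58.8
```

Request:
send_rows(commands=[[[0,0,0,0,0,-0.9],[0,0,0,0,0,-0.9],[0,0,0,0,0,-0.9],[0,0,0,0,0,-0.9],[0,0,0,0,0,-0.9],[0,0,0,0,0,-0.9],[0,0,0,0,0,-0.9],[0,0,0,0,0,-0.9]]])

```text
time_s: 4.73
eef_pos: [0.4645, -0.3965, 0.3158]
eef_rot: [-0.0, 0.943, 0.332, -0.0]
wrist_force: [-0.1, -0.9, -1.3]
opening: 0.109
grasp_force: 58.8
```

Request:
send_rows(commands=[[[0,0,0,0,0,-0.9],[0,0,0,0,0,-0.9],[0,0,0,0,0,-0.9],[0,0,0,0,0,-0.9],[0,0,0,0,0,-0.9],[0,0,0,0,0,-0.9],[0,0,0,0,0,-0.9],[0,0,0,0,0,-0.9]]])

```text
time_s: 5.4
eef_pos: [0.4645, -0.3965, 0.3158]
eef_rot: [-0.0, 0.766, 0.643, -0.0]
wrist_force: [0.1, 0.2, -0.9]
opening: 0.109
grasp_force: 58.9
```

```bash
python3 plan.py .613 .2375 .09 80.5
```

```text
turn 1 rows z-rot -0.079
xy 28 [0.774, 0.05, 0.0]
z 3 [0.0, 0.0, 0.79]
all 28 [0.774, 0.05, 0.085]
psi 80.0 tilt 0.0003 grasp [ 0.4645 -0.3965  0.1611] q [-0.9   0.35  1.59 -0.    1.21 -0.73] open 0.109 gf 58.9 F [ 0.1  0.2 -0.9] t 5.4
```

Request:
send_rows(commands=[[[0.5,0.05,0,0,0,0],[0.9,0.06,0,0,0,0],[0.9,0.06,0,0,0,0],[0.9,0.06,0,0,0,0],[0.9,0.06,0,0,0,0],[0.9,0.06,0,0,0,0],[0.9,0.06,0,0,0,0],[0.9,0.06,0,0,0,0]]])

```text
time_s: 6.07
eef_pos: [0.5147, -0.1961, 0.316]
eef_rot: [-0.0, 0.768, 0.641, 0.0]
wrist_force: [0.6, -0.0, -1.3]
opening: 0.103
grasp_force: 58.9
```

Request:
send_rows(commands=[[[0.9,0.06,0,0,0,0],[0.9,0.06,0,0,0,0],[0.9,0.06,0,0,0,0],[0.9,0.06,0,0,0,0],[0.9,0.06,0,0,0,0],[0.9,0.06,0,0,0,0],[0.9,0.06,0,0,0,0],[0.9,0.06,0,0,0,0]]])

```text
time_s: 6.73
eef_pos: [0.5668, 0.0139, 0.316]
eef_rot: [-0.0, 0.768, 0.641, -0.0]
wrist_force: [-0.1, -0.2, -0.1]
opening: 0.105
grasp_force: 58.9
```

Request:
send_rows(commands=[[[0.9,0.06,0,0,0,0],[0.9,0.06,0,0,0,0],[0.9,0.06,0,0,0,0],[0.9,0.06,0,0,0,0],[0.9,0.06,0,0,0,0],[0.9,0.06,0,0,0,0],[0.8,0.06,0,0,0,0],[0,0,0,0,0,0]]])

```text
time_s: 7.4
eef_pos: [0.6121, 0.1972, 0.3161]
eef_rot: [-0.001, 0.767, 0.642, 0.001]
wrist_force: [-0.4, -0.7, -1.2]
opening: 0.103
grasp_force: 58.9
```

```bash
python3 plan.py .613 .2375 .03 80.5; python3 -c "
from h import *
p=imaging.camera('side'); cv2.imwrite('pics/s2.png',cv2.resize(p['image'][60:230,170:370],None,fx=4,fy=3.5,interpolation=2))
for y in (.2375,.17,.3): print(rect(blob(imaging.camera('top'),.613,y,.03,.11,.17)) if len(blob(p,.613,y,.03,.0,.17))>3 else 0)"
```

```text
turn 1 rows z-rot -0.107
xy 2 [0.666, -0.095, 0.0]
z 6 [0.0, -0.0, 0.73]
all 6 [0.222, -0.032, 0.73]
psi 79.9 tilt 0.0010 grasp [0.6121 0.1972 0.1614] q [0.13 0.41 1.5  0.   1.23 0.3 ] open 0.103 gf 58.9 F [-0.4 -0.7 -1.2] t 7.4h.py:14: RuntimeWarning: Mean of empty slice.
  q=w[:,:2].astype(np.float64); c=q.mean(0); U,S,V=np.linalg.svd(q-c)if len(q)<3000 else (0,0,np.linalg.svd(np.cov((q-c).T))[2])
  ret = um.true_divide(
Traceback (most recent call last):
  File "h.py", line 17, in rect
    return dict(n=len(q),mean=(c*1000).round(1).tolist(),pca=round(ang,1),mar=np.round([cx,cy,*s,a],1).tolist(),z95=round(float(np.percentile(w[:,2],95)),4))
                                                                                                                                ~~~~~~~~~~~~~^^^^^^^^^^^
IndexError: index -1 is out of bounds for axis 0 with size 0
```

View pics/s2.png

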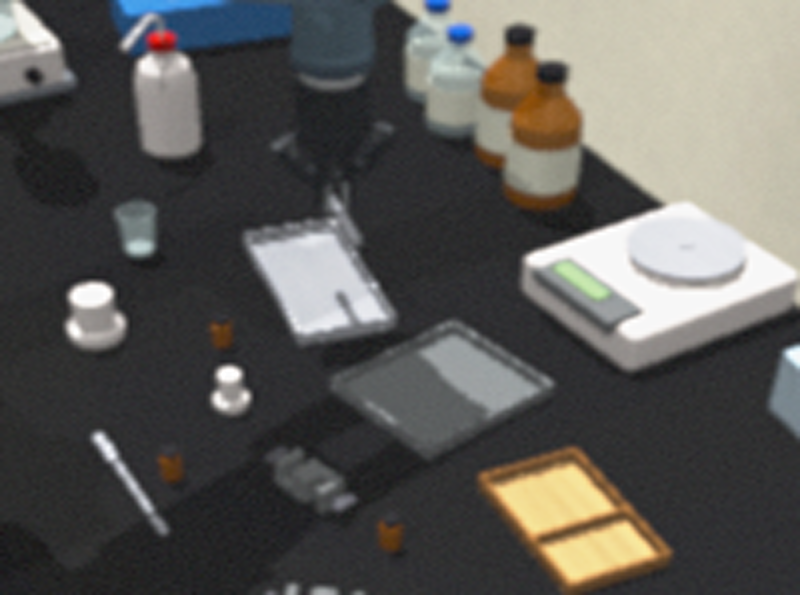

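The crop shows the rod in the jaws above the rod tray, at (345,215). I'll go the rest of the way and lower it.

Request:
send_rows(commands=[[[0.65,-0.1,0,0,0,-0.1],[0.67,-0.1,0.5,0,0,0],[0,0,0.8,0,0,0],[0,0,0.8,0,0,0],[0,0,0.8,0,0,0],[0,0,0.8,0,0,0],[0,0,0.6,0,0,0],[0,0,0,0,0,0]]])

```text
time_s: 8.17
eef_pos: [0.6108, 0.231, 0.1823]
eef_rot: [-0.002, 0.765, 0.644, -0.004]
wrist_force: [-1.8, -0.7, -1.7]
opening: 0.107
grasp_force: 58.9
```

```bash
python3 plan.py .613 .2375 .024 80.5
```

```text
turn 1 rows z-rot -0.046
xy 1 [0.225, 0.035, 0.0]
z 1 [0.0, 0.0, 0.119]
all 1 [0.225, 0.035, 0.119]
psi 80.2 tilt 0.0044 grasp [0.6108 0.231  0.0276] q [ 0.18  0.61  1.51 -0.    1.02  0.35] open 0.107 gf 58.9 F [-1.8 -0.7 -1.7] t 8.2
```

Request:
send_rows(commands=[[[0,0,0,0,0,0],[0,0,0.06,0,0,0],[0,0,0,0,0,0]]])

```text
time_s: 8.42
eef_pos: [0.6142, 0.2324, 0.1872]
eef_rot: [0.001, 0.764, 0.645, 0.001]
wrist_force: [-0.8, 0.5, -0.9]
opening: 0.106
grasp_force: 58.9
```

Request:
send_rows(commands=[[[0,0,0.05,0,0,0],[0,0,0,0,0,0],[0,0,0,0,0,0]]])

```text
time_s: 8.67
eef_pos: [0.6136, 0.2327, 0.1847]
eef_rot: [0.0, 0.764, 0.645, 0.0]
wrist_force: [-0.2, 0.4, -0.8]
opening: 0.106
grasp_force: 58.9
```

Request:
send_rows(commands=[[[0,0,0.05,0,0,0],[0,0,0,0,0,0],[0,0,0,0,0,0]]])

```text
time_s: 8.92
eef_pos: [0.6133, 0.2327, 0.1823]
eef_rot: [-0.0, 0.764, 0.645, -0.0]
wrist_force: [0.1, -0.0, -1.3]
opening: 0.104
grasp_force: 58.9
```

Request:
send_rows(commands=[[[0,0,0.08,0,0,0],[0,0,0,0,0,0],[0,0,0,0,0,0]]])

```text
time_s: 9.17
eef_pos: [0.6132, 0.2327, 0.1797]
eef_rot: [-0.0, 0.764, 0.645, -0.0]
wrist_force: [-0.2, 0.4, -1.3]
opening: 0.104
grasp_force: 58.9
```

Request:
send_rows(commands=[[[0,0,0.05,0,0,0],[0,0,0,0,0,0],[0,0,0,0,0,0]]])

```text
time_s: 9.42
eef_pos: [0.6135, 0.2327, 0.1789]
eef_rot: [0.0, 0.764, 0.645, 0.0]
wrist_force: [-0.6, -0.5, 2.5]
opening: 0.105
grasp_force: 59.4
```

Request:
send_rows(commands=[[[0,0,0.03,0,0,0],[0,0,0,0,0,0],[0,0,0,0,0,0]]])

```text
time_s: 9.67
eef_pos: [0.6136, 0.2328, 0.1788]
eef_rot: [0.0, 0.764, 0.645, 0.0]
wrist_force: [-3.9, -1.4, 8.5]
opening: 0.109
grasp_force: 60.1
```

Contact is felt, so I'll release and back up.

Request:
send_rows(commands=[[[0,0,-0.05,0,0,0],[0,0,0,0,0,0],[0,0,0,0,0,0],[0,0,0,0,0,0],[0,0,-0.3,0,0,0],[0,0,-0.6,0,0,0],[0,0,-0.8,0,0,0],[0,0,-0.8,0,0,0]]], jaw=0.4)

```text
time_s: 10.33
eef_pos: [0.6131, 0.2326, 0.2547]
eef_rot: [-0.0, 0.764, 0.645, -0.001]
wrist_force: [-0.1, -0.2, 0.3]
opening: 0.398
grasp_force: 0.0
```

Request:
send_rows(commands=[[[0,0,-0.8,0,0,0],[0,0,-0.8,0,0,0]]], jaw=1)

```text
time_s: 10.5
eef_pos: [0.6133, 0.2327, 0.3038]
eef_rot: [0.0, 0.764, 0.645, 0.0]
wrist_force: [1.2, -0.6, 1.0]
opening: 0.67
grasp_force: 0.0
```

```bash
python3 plan.py .3615 .259 .12 80.5; python3 -c "
from h import *
p=imaging.camera('side')
for r in models.regions_of(p,'rod_c'):
  w=cloud(p,r['region']); print(round(r['confidence'],2),r['centre'],rect(w))
  print(world(p,r['centre'],z=.009))"
```

```text
turn 1 rows z-rot -0.022
xy 11 [-0.047, -0.766, 0.0]
z 2 [-0.0, -0.0, 0.485]
all 11 [-0.047, -0.766, 0.088]
psi 80.4 tilt 0.0001 grasp [0.6133 0.2327 0.1491] q [0.18 0.45 1.47 0.   1.22 0.35] open 0.670 gf 0.0 F [ 1.2 -0.6  1. ] t 10.5
0.37 [251.0, 139.3] {'n': 79, 'mean': [613.2, 226.5], 'pca': np.float64(81.0), 'mar': [616.5, 229.5, 158.9, 19.4, 82.1], 'z95': 0.0177}
[[0.62059619 0.23469888 0.009     ]]
```

The rod lies in its tray. Next is the large stopper.

Request:
send_rows(commands=[[[-0.05,-0.77,0,0,0,0],[-0.05,-0.77,0,0,0,0],[-0.05,-0.77,0,0,0,0],[-0.05,-0.77,0,0,0,0],[-0.05,-0.77,0,0,0,0],[-0.05,-0.77,0,0,0,0],[-0.05,-0.77,0,0,0,0],[-0.05,-0.77,0,0,0,0]]], jaw=1)

```text
time_s: 11.27
eef_pos: [0.4278, 0.2517, 0.3017]
eef_rot: [-0.0, 0.764, 0.645, -0.0]
wrist_force: [0.6, 0.6, -1.1]
opening: 0.999
grasp_force: 0.0
```

Request:
send_rows(commands=[[[-0.05,-0.77,0,0,0,0],[-0.05,-0.77,0,0,0,0],[-0.04,-0.77,0,0,0,0],[0,0,0,0,0,0],[0,0,0,0,0,0]]])

```text
time_s: 11.68
eef_pos: [0.3592, 0.2593, 0.302]
eef_rot: [0.0, 0.764, 0.646, -0.0]
wrist_force: [0.1, 0.5, -0.1]
opening: 1.001
grasp_force: 0.0
```

```bash
python3 plan.py .3615 .259 .04; python3 -c "
from h import *
for c in ('side','top'):
  p=imaging.camera(c); w=blob(p,.3615,.259,.045,.05,.068); print(c,rect(w))"
```

```text
xy 1 [0.001, 0.076, 0.0]
z 5 [0.0, 0.0, 0.715]
all 5 [0.0, 0.015, 0.715]
psi 80.5 tilt 0.0000 grasp [0.3592 0.2593 0.1473] q [ 0.36  0.01  2.02 -0.    1.11  0.52] open 1.001 gf 0.0 F [ 0.1  0.5 -0.1] t 11.7
side {'n': 68, 'mean': [359.9, 258.4], 'pca': np.float64(61.9), 'mar': [360.8, 259.5, 46.1, 39.4, 44.0], 'z95': 0.0627}
top {'n': 144, 'mean': [361.9, 258.5], 'pca': np.float64(103.6), 'mar': [362.6, 259.3, 40.0, 38.0, 89.6], 'z95': 0.0634}
```

Request:
send_rows(commands=[[[0,0.07,0.5,0,0,0],[0,0,0.8,0,0,0],[0,0,0.8,0,0,0],[0,0,0.8,0,0,0],[0,0,0.6,0,0,0],[0,0,0.1,0,0,0],[0,0,0,0,0,0]]])

```text
time_s: 12.37
eef_pos: [0.3625, 0.2584, 0.193]
eef_rot: [-0.0, 0.764, 0.645, -0.001]
wrist_force: [0.5, 0.8, 0.2]
opening: 0.999
grasp_force: 0.0
```

Request:
send_rows(commands=[[[0,0,0,0,0,0],[0,0,0,0,0,0],[0,0,0,0,0,0],[0,0,0,0,0,0],[0,0,0,0,0,0],[0,0,0,0,0,0],[0,0,0,0,0,0]]], jaw=0)

```text
time_s: 12.95
eef_pos: [0.3628, 0.2591, 0.1958]
eef_rot: [0.0, 0.764, 0.645, 0.001]
wrist_force: [-3.2, -1.5, 11.4]
opening: 0.489
grasp_force: 60.6
```

```bash
python3 plan.py .6356 -.2065 .15 87;  python3 -c "
from h import *
p=imaging.camera('side'); cv2.imwrite('pics/s3.png',cv2.resize(p['image'][60:180,130:290],None,fx=4,fy=4,interpolation=2))"
```

```text
turn 2 rows z-rot -0.577
xy 23 [-0.653, 0.43, -0.0]
z 5 [-0.0, 0.0, -0.726]
all 23 [-0.653, 0.43, -0.158]
psi 80.4 tilt 0.0009 grasp [0.3628 0.2591 0.0411] q [ 0.35  0.22  2.06 -0.    0.86  0.52] open 0.489 gf 60.6 F [-3.2 -1.5 11.4] t 12.9
```

View pics/s3.png

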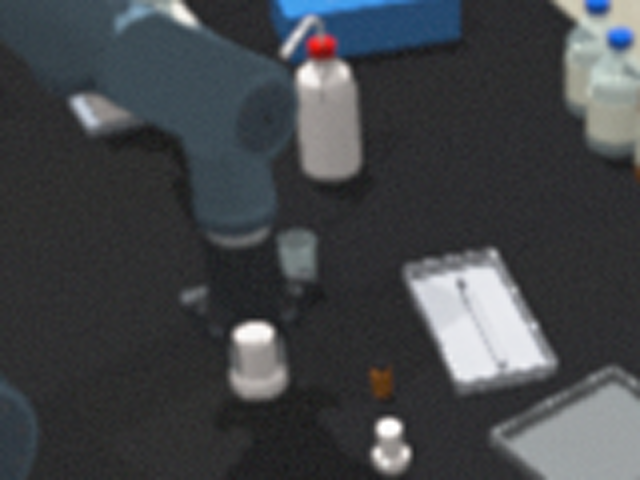

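The crop shows the large stopper upright between the pads at (258,360), and the rod lying in its tray at (480,325). I'll lift the stopper and carry it.

Request:
send_rows(commands=[[[0,0,-0.3,0,0,0],[0,0,-0.6,0,0,0],[0,0,-0.8,0,0,0],[0,0,-0.8,0,0,0],[0,0,-0.8,0,0,0],[0,0,-0.4,0,0,-0.58],[0,0,0,0,0,-0.58]]])

```text
time_s: 13.58
eef_pos: [0.3633, 0.2594, 0.3093]
eef_rot: [0.001, 0.724, 0.69, 0.003]
wrist_force: [1.3, 0.2, -0.9]
opening: 0.484
grasp_force: 61.6
```

Request:
send_rows(commands=[[[-0.4,0.26,0,0,0,0],[-0.65,0.43,0,0,0,0],[-0.65,0.43,0,0,0,0],[-0.65,0.43,0,0,0,0],[-0.65,0.43,0,0,0,0],[-0.65,0.43,0,0,0,0],[-0.65,0.43,0,0,0,0],[-0.65,0.43,0,0,0,0]]])

```text
time_s: 14.25
eef_pos: [0.4528, 0.1044, 0.306]
eef_rot: [0.0, 0.725, 0.689, 0.0]
wrist_force: [0.3, 0.8, -1.3]
opening: 0.487
grasp_force: 61.6
```

Request:
send_rows(commands=[[[-0.65,0.43,0,0,0,0],[-0.65,0.43,0,0,0,0],[-0.65,0.43,0,0,0,0],[-0.65,0.43,0,0,0,0],[-0.65,0.43,0,0,0,0],[-0.65,0.43,0,0,0,0],[-0.65,0.43,0,0,0,0],[-0.65,0.43,0,0,0,0]]])

```text
time_s: 14.92
eef_pos: [0.5478, -0.0567, 0.3059]
eef_rot: [0.0, 0.725, 0.688, 0.0]
wrist_force: [-0.3, 0.5, -1.6]
opening: 0.489
grasp_force: 61.6
```

Request:
send_rows(commands=[[[-0.65,0.43,0,0,0,0],[-0.65,0.43,0,0,0,0],[-0.65,0.43,0,0,0,0],[-0.65,0.43,0,0,0,0],[-0.65,0.43,0,0,0,0],[-0.65,0.43,0,0,0,0],[-0.5,0.3,0,0,0,0],[0,0,0,0,0,0]]])

```text
time_s: 15.58
eef_pos: [0.6277, -0.1951, 0.3061]
eef_rot: [0.002, 0.726, 0.688, 0.0]
wrist_force: [-1.1, 0.9, -0.5]
opening: 0.485
grasp_force: 61.6
```

```bash
python3 plan.py .6356 -.2065 .055 87;  python3 -c "
from h import *
p=imaging.camera('side')
for r in models.regions_of(p,'stopper_tray'): print(rect((lambda w:w[w[:,2]>.013])(cloud(p,r['region']))))"
```

```text
turn 1 rows z-rot -0.020
xy 1 [-0.365, 0.281, 0.0]
z 5 [-0.0, 0.0, 0.643]
all 5 [-0.073, 0.056, 0.643]
psi 86.9 tilt 0.0015 grasp [ 0.6277 -0.1951  0.1514] q [-0.48  0.45  1.47 -0.    1.22 -0.43] open 0.485 gf 61.6 F [-1.1  0.9 -0.5] t 15.6
{'n': 235, 'mean': [632.4, -244.2], 'pca': np.float64(87.4), 'mar': [632.7, -238.3, 175.0, 106.9, 87.2], 'z95': 0.0208}
```

Request:
send_rows(commands=[[[-0.36,0.28,0,0,0,0],[0,0,0.5,0,0,0],[0,0,0.8,0,0,0],[0,0,0.8,0,0,0],[0,0,0.8,0,0,0],[0,0,0.4,0,0,0],[0,0,0.1,0,0,0],[0,0,0,0,0,0]]])

```text
time_s: 16.35
eef_pos: [0.6343, -0.2024, 0.2025]
eef_rot: [-0.001, 0.725, 0.689, -0.0]
wrist_force: [-0.7, -0.5, -1.0]
opening: 0.491
grasp_force: 61.6
```

Request:
send_rows(commands=[[[0,0,0,0,0,0],[0,0,0.05,0,0,0],[0,0,0,0,0,0]]])

```text
time_s: 16.6
eef_pos: [0.6353, -0.2035, 0.2033]
eef_rot: [0.001, 0.725, 0.689, 0.0]
wrist_force: [-0.5, -0.0, -0.3]
opening: 0.482
grasp_force: 61.6
```

```bash
python3 plan.py .6356 -.2065 .044 87
```

```text
turn 1 rows z-rot 0.005
xy 1 [-0.1, 0.015, 0.0]
z 1 [-0.0, 0.0, 0.152]
all 1 [-0.1, 0.015, 0.152]
psi 87.0 tilt 0.0014 grasp [ 0.6353 -0.2035  0.0486] q [-0.49  0.6   1.48 -0.    1.06 -0.44] open 0.482 gf 61.6 F [-0.5 -0.  -0.3] t 16.6
```

Request:
send_rows(commands=[[[-0.1,0,0.1,0,0,0],[0,0,0,0,0,0],[0,0,0,0,0,0]]])

```text
time_s: 16.85
eef_pos: [0.6346, -0.2067, 0.1989]
eef_rot: [0.0, 0.725, 0.688, 0.0]
wrist_force: [-0.1, -0.8, -0.6]
opening: 0.486
grasp_force: 61.7
```

Request:
send_rows(commands=[[[0,0,0.05,0,0,0],[0,0,0,0,0,0],[0,0,0,0,0,0]]])

```text
time_s: 17.1
eef_pos: [0.6347, -0.2066, 0.1989]
eef_rot: [0.0, 0.725, 0.688, -0.0]
wrist_force: [-4.9, 0.6, 8.9]
opening: 0.487
grasp_force: 62.9
```

Request:
send_rows(commands=[[[0,0,0.05,0,0,0],[0,0,0,0,0,0],[0,0,0,0,0,0]]])

```text
time_s: 17.35
eef_pos: [0.6348, -0.2067, 0.1988]
eef_rot: [0.0, 0.725, 0.689, -0.0]
wrist_force: [-10.2, 2.1, 18.3]
opening: 0.486
grasp_force: 64.0
```

Request:
send_rows(commands=[[[0,0,-0.1,0,0,0],[0,0,0,0,0,0]]])

```text
time_s: 17.52
eef_pos: [0.6348, -0.2064, 0.1996]
eef_rot: [0.001, 0.725, 0.688, 0.0]
wrist_force: [0.6, 0.3, -1.4]
opening: 0.489
grasp_force: 61.6
```

Request:
send_rows(commands=[[[0,0,0,0,0,0],[0,0,0,0,0,0],[0,0,0,0,0,0],[0,0,0,0,0,0],[0,0,-0.3,0,0,0],[0,0,-0.7,0,0,0],[0,0,-0.8,0,0,0],[0,0,-0.8,0,0,0]]], jaw=0.8)

```text
time_s: 18.18
eef_pos: [0.6344, -0.2062, 0.2775]
eef_rot: [-0.0, 0.725, 0.688, -0.0]
wrist_force: [0.6, -0.4, 0.3]
opening: 0.8
grasp_force: 0.0
```

Request:
send_rows(commands=[[[0,0,-0.8,0,0,0],[0,0,-0.4,0,0,0],[0,0,0,0,0,0]]])

```text
time_s: 18.43
eef_pos: [0.6357, -0.2068, 0.3171]
eef_rot: [0.003, 0.725, 0.689, 0.001]
wrist_force: [0.1, -0.4, 0.8]
opening: 0.801
grasp_force: 0.0
```

```bash
python3 plan.py .4355 .0772 .12;  python3 -c "
from h import *
for c in ('side','top'):
  p=imaging.camera(c); w=blob(p,.6356,-.2065,.045,.05,.1); print(c,rect(w) if len(w)>3 else 0)"
```

```text
xy 15 [0.607, -0.477, 0.0]
z 2 [0.0, -0.0, 0.706]
all 15 [0.607, -0.477, 0.094]
psi 87.0 tilt 0.0036 grasp [ 0.6357 -0.2068  0.1624] q [-0.49  0.46  1.43  0.    1.24 -0.44] open 0.801 gf 0.0 F [ 0.1 -0.4  0.8] t 18.4
side {'n': 98, 'mean': [632.3, -207.6], 'pca': np.float64(47.2), 'mar': [635.4, -205.3, 42.9, 39.8, 28.6], 'z95': 0.0648}
top {'n': 11, 'mean': [647.6, -198.8], 'pca': np.float64(55.8), 'mar': [646.6, -205.5, 27.3, 13.7, 61.8], 'z95': 0.0669}
```

Request:
send_rows(commands=[[[0.6,-0.48,0,0,0,0],[0.61,-0.48,0,0,0,0],[0.61,-0.48,0,0,0,0],[0.61,-0.48,0,0,0,0],[0.61,-0.48,0,0,0,0],[0.61,-0.48,0,0,0,0],[0.61,-0.48,0,0,0,0],[0.61,-0.48,0,0,0,0]]])

```text
time_s: 19.2
eef_pos: [0.5255, -0.0533, 0.3102]
eef_rot: [-0.002, 0.725, 0.688, -0.001]
wrist_force: [-1.1, 0.8, -0.2]
opening: 0.796
grasp_force: 0.0
```

Request:
send_rows(commands=[[[0.61,-0.48,0,0,0,0],[0.61,-0.48,0,0,0,0],[0.61,-0.48,0,0,0,0],[0.61,-0.48,0,0,0,0],[0.61,-0.48,0.3,0,0,0],[0.6,-0.47,0.5,0,0,0],[0.6,-0.47,0.5,0,0,0],[0,0,0,0,0,0]]])

```text
time_s: 19.87
eef_pos: [0.4289, 0.0807, 0.2687]
eef_rot: [-0.004, 0.725, 0.689, -0.003]
wrist_force: [-0.8, 0.3, -0.4]
opening: 0.802
grasp_force: 0.0
```

Request:
send_rows(commands=[[[0,0,0,0,0,0]]])

```text
time_s: 19.95
eef_pos: [0.4319, 0.079, 0.2713]
eef_rot: [-0.002, 0.725, 0.689, -0.002]
wrist_force: [0.2, -0.1, 1.4]
opening: 0.798
grasp_force: 0.0
```

```bash
python3 plan.py .4355 .0772 .034;  python3 -c "
from h import *
for c in ('side','top'):
  p=imaging.camera(c); w=blob(p,.4355,.0772,.03,.036,.056); print(c,rect(w) if len(w)>3 else 0)"
```

```text
xy 1 [-0.053, 0.123, 0.0]
z 4 [-0.0, 0.0, 0.688]
all 4 [-0.013, 0.031, 0.688]
psi 87.1 tilt 0.0027 grasp [0.4319 0.079  0.1166] q [-0.09  0.05  2.05 -0.    1.05 -0.04] open 0.798 gf 0.0 F [ 0.2 -0.1  1.4] t 19.9
side {'n': 22, 'mean': [433.6, 77.2], 'pca': np.float64(40.7), 'mar': [434.7, 79.1, 18.5, 16.2, 65.8], 'z95': 0.0483}
top {'n': 10, 'mean': [433.3, 69.6], 'pca': np.float64(167.0), 'mar': [433.5, 69.5, 6.0, 16.3, 71.7], 'z95': 0.0473}
```

Request:
send_rows(commands=[[[0,0.05,0.4,0,0,0],[0,0,0.8,0,0,0],[0,0,0.8,0,0,0],[0,0,0.6,0,0,0],[0,0,0.1,0,0,0],[0,0,0,0,0,0],[0,0,0,0,0,0]]])

```text
time_s: 20.63
eef_pos: [0.436, 0.0776, 0.1934]
eef_rot: [0.0, 0.726, 0.688, 0.0]
wrist_force: [-0.1, -0.5, -0.1]
opening: 0.8
grasp_force: 0.0
```

Request:
send_rows(commands=[[[0,0,0,0,0,0],[0,0,0,0,0,0],[0,0,0,0,0,0],[0,0,0,0,0,0],[0,0,0,0,0,0],[0,0,0,0,0,0],[0,0,0,0,0,0],[0,0,0,0,0,0]]], jaw=0)

```text
time_s: 21.3
eef_pos: [0.4356, 0.0781, 0.1937]
eef_rot: [0.001, 0.725, 0.689, 0.0]
wrist_force: [-2.4, 0.1, 8.6]
opening: 0.238
grasp_force: 58.9
```

```bash
python3 plan.py .631 -.289 .155;  python3 -c "
from h import *
p=imaging.camera('side'); cv2.imwrite('pics/s4.png',cv2.resize(p['image'][70:230,170:370],None,fx=4,fy=3.7,interpolation=2))"
```

```text
xy 18 [-0.66, 0.397, -0.0]
z 5 [-0.0, 0.0, -0.773]
all 18 [-0.66, 0.397, -0.215]
psi 87.0 tilt 0.0006 grasp [0.4356 0.0781 0.039 ] q [-0.09  0.22  2.07 -0.    0.85 -0.04] open 0.238 gf 58.9 F [-2.4  0.1  8.6] t 21.3
```

View pics/s4.png

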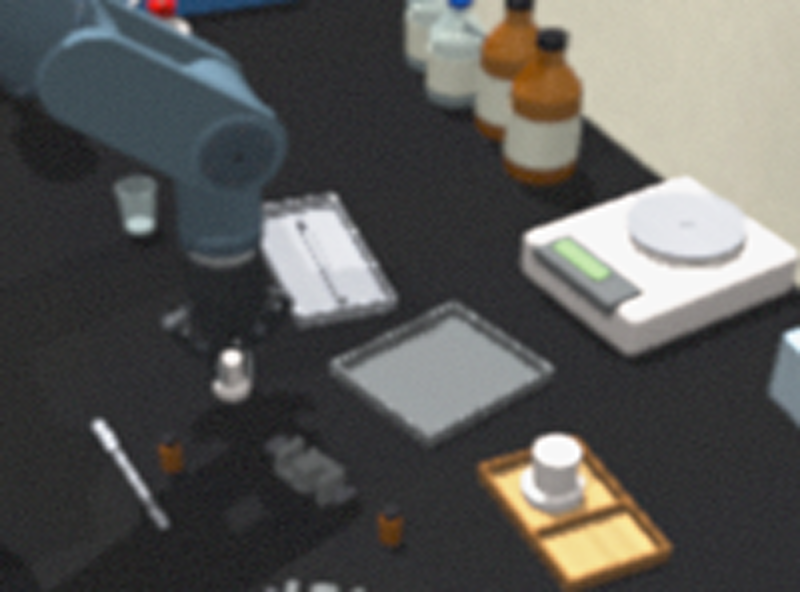

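The crop shows the small stopper upright in the pads at (232,375), and the large one upright in the wide bay at (553,475).

Request:
send_rows(commands=[[[0,0,-0.3,0,0,0],[0,0,-0.6,0,0,0],[0,0,-0.8,0,0,0],[0,0,-0.8,0,0,0],[0,0,-0.8,0,0,0],[-0.3,0.2,-0.5,0,0,0],[-0.66,0.4,0,0,0,0],[-0.66,0.4,0,0,0,0]]])

```text
time_s: 22.02
eef_pos: [0.4631, 0.028, 0.3089]
eef_rot: [0.002, 0.725, 0.689, 0.001]
wrist_force: [1.0, -0.3, -1.2]
opening: 0.242
grasp_force: 59.2
```

Request:
send_rows(commands=[[[-0.66,0.4,0,0,0,0],[-0.66,0.4,0,0,0,0],[-0.66,0.4,0,0,0,0],[-0.66,0.4,0,0,0,0],[-0.66,0.4,0,0,0,0],[-0.66,0.4,0,0,0,0],[-0.66,0.4,0,0,0,0],[-0.66,0.4,0,0,0,0]]])

```text
time_s: 22.68
eef_pos: [0.5505, -0.1361, 0.3072]
eef_rot: [0.0, 0.725, 0.689, 0.0]
wrist_force: [0.5, 0.6, 0.0]
opening: 0.239
grasp_force: 59.1
```

Request:
send_rows(commands=[[[-0.66,0.4,0,0,0,0],[-0.66,0.4,0,0,0,0],[-0.66,0.4,0,0,0,0],[-0.66,0.4,0,0,0,0],[-0.66,0.4,0,0,0,0],[-0.66,0.4,0,0,0,0],[-0.66,0.4,0,0,0,0],[0,0,0,0,0,0]]])

```text
time_s: 23.35
eef_pos: [0.6277, -0.2815, 0.3074]
eef_rot: [0.002, 0.726, 0.688, -0.0]
wrist_force: [-0.7, -0.1, 0.1]
opening: 0.238
grasp_force: 59.1
```

```bash
python3 plan.py .631 -.289 .046
```

```text
xy 1 [-0.244, 0.123, 0.0]
z 5 [-0.0, 0.0, 0.712]
all 5 [-0.049, 0.025, 0.712]
psi 86.9 tilt 0.0016 grasp [ 0.6277 -0.2815  0.1527] q [-0.59  0.51  1.37 -0.    1.25 -0.54] open 0.238 gf 59.1 F [-0.7 -0.1  0.1] t 23.4
```

Request:
send_rows(commands=[[[-0.22,0.1,0,0,0,0],[0,0,0.5,0,0,0],[0,0,0.8,0,0,0],[0,0,0.8,0,0,0],[0,0,0.8,0,0,0],[0,0,0.6,0,0,0],[0,0,0.1,0,0,0],[0,0,0,0,0,0]]])

```text
time_s: 24.02
eef_pos: [0.6286, -0.2832, 0.1965]
eef_rot: [-0.002, 0.725, 0.689, -0.0]
wrist_force: [-0.1, 1.0, -0.3]
opening: 0.237
grasp_force: 63.6
```

Request:
send_rows(commands=[[[0,0,0,0,0,0],[0,0,0.05,0,0,0],[0,0,0,0,0,0]]])

```text
time_s: 24.27
eef_pos: [0.6294, -0.2842, 0.1969]
eef_rot: [-0.0, 0.725, 0.689, 0.0]
wrist_force: [-0.2, 0.4, 0.1]
opening: 0.243
grasp_force: 63.6
```

Request:
send_rows(commands=[[[0,0,0.05,0,0,0],[0,0,0,0,0,0],[0,0,0,0,0,0]]])

```text
time_s: 24.52
eef_pos: [0.6296, -0.2847, 0.1958]
eef_rot: [0.0, 0.725, 0.688, 0.0]
wrist_force: [0.9, 1.1, 0.8]
opening: 0.231
grasp_force: 63.7
```

Request:
send_rows(commands=[[[0,0,0.05,0,0,0],[0,0,0,0,0,0],[0,0,0,0,0,0]]])

```text
time_s: 24.77
eef_pos: [0.6298, -0.2847, 0.1957]
eef_rot: [0.0, 0.725, 0.689, 0.0]
wrist_force: [-2.1, 2.5, 8.8]
opening: 0.24
grasp_force: 64.3
```

```bash
python3 -c "
from h import *
p=imaging.camera('side'); cv2.imwrite('pics/s5.png',cv2.resize(p['image'][160:230,270:360],None,fx=8,fy=8,interpolation=2))
o=status.get_obs();print(o['wrist_force'],o['eef_pos'],o['grasp_force'])"
```

```text
[-3.42558168  2.70611545  8.8653492 ] [ 0.62980489 -0.28473421  0.19568677] 64.31026158768873
```

View pics/s5.png

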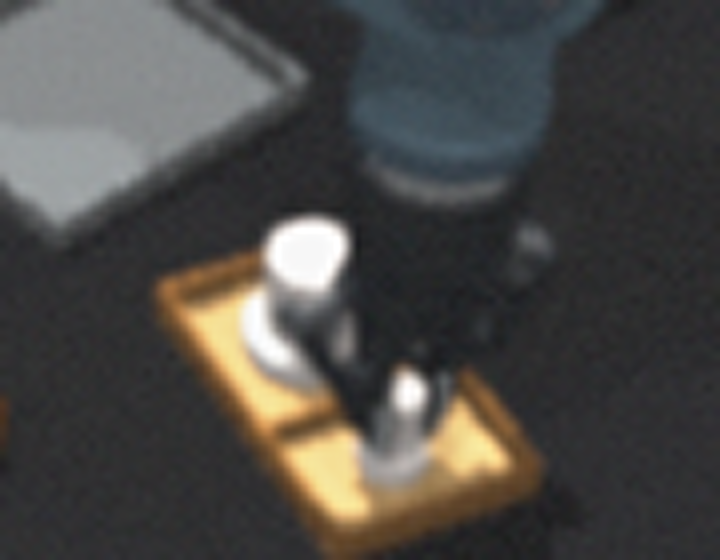

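The small stopper stands in the narrow bay at (398,440). Releasing it and heading to boss B.

Request:
send_rows(commands=[[[0,0,-0.06,0,0,0],[0,0,0,0,0,0]]])

```text
time_s: 24.98
eef_pos: [0.6297, -0.2848, 0.1963]
eef_rot: [0.0, 0.725, 0.688, 0.0]
wrist_force: [-0.1, 0.3, -0.5]
opening: 0.239
grasp_force: 63.6
```

Request:
send_rows(commands=[[[0,0,0,0,0,0],[0,0,0,0,0,0],[0,0,0,0,0,0],[0,0,0,0,0,0],[0,0,-0.3,0,0,0],[0,0,-0.7,0,0,0],[0,0,-0.8,0,0,0],[0,0,-0.8,0,0,0]]], jaw=0.6)

```text
time_s: 25.65
eef_pos: [0.6294, -0.2846, 0.2748]
eef_rot: [-0.0, 0.725, 0.688, -0.0]
wrist_force: [0.3, -0.6, 0.3]
opening: 0.594
grasp_force: 0.0
```

Request:
send_rows(commands=[[[0,0,-0.8,0,0,0],[0,0,-0.4,0,0,0],[0,0,0,0,0,0]]], jaw=0.8)

```text
time_s: 25.9
eef_pos: [0.6306, -0.2853, 0.3146]
eef_rot: [0.004, 0.725, 0.689, 0.001]
wrist_force: [0.7, -0.0, 0.7]
opening: 0.801
grasp_force: 0.0
```

```bash
python3 plan.py .3717 -.252 .12 141.5;  python3 -c "
from h import *
for c in ('side','top'):
  p=imaging.camera(c)
  for n in ((.630,-.285,.03,.036,.1),(.3717,-.252,.062,.012,.06)):
   w=blob(p,*n); print(c,rect(w) if len(w)>3 else 0)"
```

```text
turn 11 rows z-rot -0.864
xy 11 [0.677, -0.409, 0.0]
z 2 [0.0, -0.0, 0.665]
all 12 [0.62, -0.375, 0.111]
psi 87.0 tilt 0.0037 grasp [ 0.6306 -0.2853  0.1599] q [-0.6   0.51  1.36  0.    1.26 -0.54] open 0.801 gf 0.0 F [ 0.7 -0.   0.7] t 25.9
side {'n': 34, 'mean': [627.4, -285.9], 'pca': np.float64(45.0), 'mar': [629.1, -284.3, 20.7, 18.1, 57.9], 'z95': 0.0506}
side {'n': 207, 'mean': [367.9, -253.5], 'pca': np.float64(142.5), 'mar': [370.6, -250.6, 35.5, 102.6, 55.2], 'z95': 0.037}
top 0
top {'n': 203, 'mean': [371.8, -253.6], 'pca': np.float64(144.2), 'mar': [371.2, -252.1, 29.0, 102.7, 53.3], 'z95': 0.037}
```

Request:
send_rows(commands=[[[0,0,0,0,0,-0.87],[0,0,0,0,0,-0.87],[0,0,0,0,0,-0.87],[0,0,0,0,0,-0.87],[0,0,0,0,0,-0.87],[0,0,0,0,0,-0.87],[0,0,0,0,0,-0.87],[0,0,0,0,0,-0.87]]])

```text
time_s: 26.67
eef_pos: [0.6288, -0.2843, 0.3068]
eef_rot: [-0.002, 0.445, 0.895, 0.0]
wrist_force: [-0.3, 0.7, -0.0]
opening: 0.801
grasp_force: 0.0
```

Request:
send_rows(commands=[[[0,0,0,0,0,-0.87],[0,0,0,0,0,-0.87],[0,0,0,0,0,-0.87],[0.68,-0.41,0,0,0,0],[0.68,-0.41,0,0,0,0],[0.68,-0.41,0,0,0,0],[0.68,-0.41,0,0,0,0],[0.68,-0.41,0,0,0,0]]])

```text
time_s: 27.33
eef_pos: [0.5095, -0.2692, 0.3072]
eef_rot: [-0.002, 0.327, 0.945, 0.001]
wrist_force: [-1.3, 0.2, -0.4]
opening: 0.798
grasp_force: 0.0
```

Request:
send_rows(commands=[[[0.68,-0.41,0,0,0,0],[0.68,-0.41,0,0,0,0],[0.68,-0.41,0,0,0,0],[0.68,-0.41,0,0,0,0],[0.68,-0.41,0.3,0,0,0],[0.68,-0.41,0.5,0,0,0],[0,0,0.3,0,0,0],[0,0,0,0,0,0]]])

```text
time_s: 28.0
eef_pos: [0.3677, -0.2511, 0.2735]
eef_rot: [-0.003, 0.328, 0.945, 0.002]
wrist_force: [0.4, -0.3, 1.0]
opening: 0.801
grasp_force: 0.0
```

```bash
python3 plan.py .3717 -.252 .024 142
```

```text
turn 1 rows z-rot -0.042
xy 1 [-0.124, 0.059, 0.0]
z 4 [-0.0, 0.0, 0.79]
all 4 [-0.031, 0.015, 0.79]
psi 141.8 tilt 0.0034 grasp [ 0.3677 -0.2511  0.1188] q [-0.87  0.06  2.03  0.    1.05 -1.77] open 0.801 gf 0.0 F [ 0.4 -0.3  1. ] t 28.0
```

Request:
send_rows(commands=[[[-0.1,0.05,0.4,0,0,0],[0,0,0.8,0,0,0],[0,0,0.8,0,0,0],[0,0,0.7,0,0,0],[0,0,0.3,0,0,0],[0,0,0.1,0,0,0],[0,0,0,0,0,0]]])

```text
time_s: 28.58
eef_pos: [0.3731, -0.2531, 0.1833]
eef_rot: [-0.001, 0.327, 0.945, 0.0]
wrist_force: [-0.7, -0.2, -0.1]
opening: 0.804
grasp_force: 0.0
```

Request:
send_rows(commands=[[[0,0,0,0,0,0],[0,0,0,0,0,0],[0,0,0,0,0,0],[0,0,0,0,0,0],[0,0,0,0,0,0],[0,0,0,0,0,0],[0,0,0,0,0,0],[0,0,0,0,0,0]]], jaw=0)

```text
time_s: 29.25
eef_pos: [0.3733, -0.2537, 0.1852]
eef_rot: [0.001, 0.327, 0.945, -0.001]
wrist_force: [0.3, 1.6, 5.6]
opening: 0.331
grasp_force: 59.8
```

```bash
python3 plan.py .3717 -.252 .024 142; python3 -c "
from h import *
p=imaging.camera('side'); cv2.imwrite('pics/s6.png',cv2.resize(p['image'][170:270,190:320],None,fx=6,fy=6,interpolation=2))"
```

```text
turn 1 rows z-rot -0.026
xy 1 [0.077, 0.01, 0.0]
z 1 [0.0, 0.0, 0.217]
all 1 [0.077, 0.01, 0.217]
psi 141.9 tilt 0.0013 grasp [ 0.3733 -0.2537  0.0305] q [-0.86  0.25  2.05  0.    0.84 -1.77] open 0.331 gf 59.8 F [0.3 1.6 5.6] t 29.2
```

View pics/s6.png

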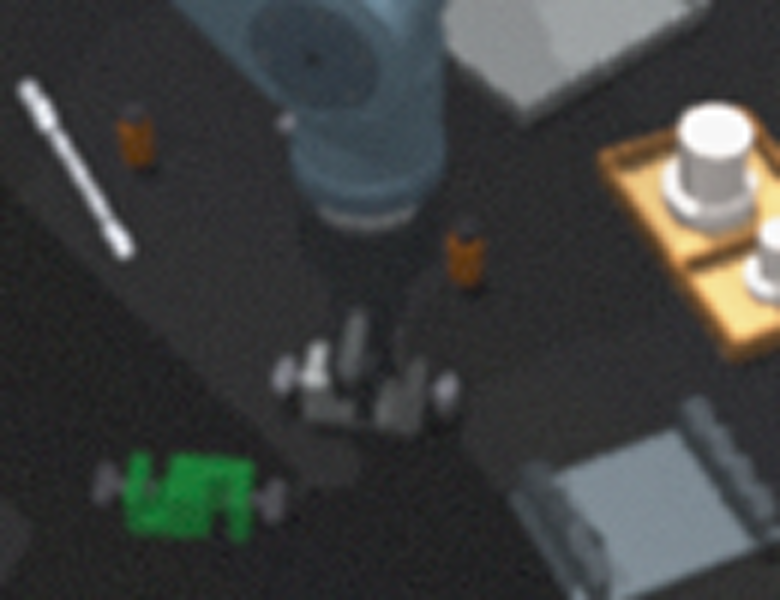

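The crop shows boss B squarely gripped across its middle at (360,380). I'll lift it and carry it to the far half of the square tray.

Request:
send_rows(commands=[[[0,0,-0.3,0,0,0],[0,0,-0.6,0,0,0],[0,0,-0.8,0,0,0],[0,0,-0.8,0,0,0],[0,0,-0.8,0,0,0],[0,0,-0.4,0,0,0.5]]])

```text
time_s: 29.8
eef_pos: [0.3732, -0.2536, 0.2985]
eef_rot: [0.002, 0.35, 0.937, -0.001]
wrist_force: [0.3, -0.5, -2.2]
opening: 0.337
grasp_force: 59.4
```

Request:
send_rows(commands=[[[0,0,0,0,0,0.9],[0,0,0,0,0,0.9],[0,0,0,0,0,0.9],[0,0,0,0,0,0.9],[0,0,0,0,0,0.9],[0,0,0,0,0,0.9],[0,0,0,0,0,0.9],[0,0,0,0,0,0.2]]])

```text
time_s: 30.47
eef_pos: [0.3726, -0.253, 0.2955]
eef_rot: [0.0, 0.632, 0.775, -0.0]
wrist_force: [0.0, 0.1, -2.0]
opening: 0.336
grasp_force: 59.4
```

```bash
python3 plan.py .666 .004 .14 102; python3 -c "
from h import *
for c in ('top','side'):
  p=imaging.camera(c)
  for r in models.regions_of(p,'boss_tray')[:2]:
    w=cloud(p,r['region']); w=w[(w[:,2]>.01)&(w[:,2]<.025)]; print(c,r['confidence'],rect(w))"
```

```text
turn 1 rows z-rot -0.080
xy 17 [0.373, 0.667, 0.0]
z 1 [0.0, 0.0, 0.027]
all 17 [0.373, 0.667, 0.002]
psi 101.5 tilt 0.0002 grasp [ 0.3726 -0.253   0.1408] q [-0.86  0.04  2.01 -0.    1.1  -1.06] open 0.336 gf 59.4 F [ 0.   0.1 -2. ] t 30.5
top 0.83 {'n': 274, 'mean': [633.3, 1.1], 'pca': np.float64(14.8), 'mar': [632.8, -3.2, 169.0, 149.9, 11.9], 'z95': 0.0214}
side 0.97 {'n': 191, 'mean': [644.9, -18.3], 'pca': np.float64(46.8), 'mar': [632.8, -1.2, 177.4, 154.8, 11.7], 'z95': 0.0194}
```

Request:
send_rows(commands=[[[0.37,0.67,0,0,0,-0.08],[0.37,0.67,0,0,0,0],[0.37,0.67,0,0,0,0],[0.37,0.67,0,0,0,0],[0.37,0.67,0,0,0,0],[0.37,0.67,0,0,0,0],[0.37,0.67,0,0,0,0],[0.37,0.67,0,0,0,0]]])

```text
time_s: 31.33
eef_pos: [0.512, -0.1316, 0.2949]
eef_rot: [-0.0, 0.627, 0.779, -0.0]
wrist_force: [-0.7, -0.7, -1.6]
opening: 0.335
grasp_force: 59.6
```

Request:
send_rows(commands=[[[0.37,0.67,0,0,0,0],[0.37,0.67,0,0,0,0],[0.37,0.67,0,0,0,0],[0.37,0.67,0,0,0,0],[0.37,0.67,0,0,0,0],[0.37,0.67,0,0,0,0],[0.37,0.67,0,0,0,0],[0.37,0.67,0,0,0,0]]])

```text
time_s: 32.0
eef_pos: [0.6504, -0.0108, 0.2946]
eef_rot: [-0.0, 0.627, 0.779, -0.0]
wrist_force: [0.9, -0.0, -2.2]
opening: 0.341
grasp_force: 59.6
```

Request:
send_rows(commands=[[[0.3,0.6,0,0,0,0],[0,0,0,0,0,0],[0,0,0,0,0,0]]])

```text
time_s: 32.25
eef_pos: [0.6656, 0.0016, 0.2944]
eef_rot: [-0.0, 0.627, 0.779, -0.0]
wrist_force: [-0.6, 0.2, -1.9]
opening: 0.337
grasp_force: 59.8
```

```bash
python3 plan.py .666 .004 .038 102
```

```text
turn 1 rows z-rot 0.065
xy 1 [0.075, 0.031, 0.0]
z 5 [0.0, 0.0, 0.678]
all 5 [0.015, 0.006, 0.678]
psi 102.4 tilt 0.0004 grasp [0.6656 0.0016 0.1397] q [-0.18  0.48  1.45 -0.    1.21 -0.39] open 0.337 gf 59.8 F [-0.6  0.2 -1.9] t 32.2
```

Request:
send_rows(commands=[[[0.07,0.03,0.5,0,0,0.05],[0,0,0.8,0,0,0],[0,0,0.8,0,0,0],[0,0,0.7,0,0,0],[0,0,0.4,0,0,0],[0,0,0.1,0,0,0],[0,0,0,0,0,0],[0,0,0,0,0,0]]])

```text
time_s: 32.92
eef_pos: [0.6662, 0.0027, 0.1967]
eef_rot: [0.001, 0.63, 0.777, 0.0]
wrist_force: [-0.8, -0.2, -1.0]
opening: 0.334
grasp_force: 59.8
```

Request:
send_rows(commands=[[[0,0,0.08,0,0,0],[0,0,0,0,0,0],[0,0,0,0,0,0]]])

```text
time_s: 33.17
eef_pos: [0.6662, 0.0031, 0.1946]
eef_rot: [0.001, 0.63, 0.777, 0.0]
wrist_force: [0.1, -0.8, -1.8]
opening: 0.34
grasp_force: 59.8
```

Request:
send_rows(commands=[[[0,0,0.05,0,0,0],[0,0,0,0,0,0],[0,0,0,0,0,0]]])

```text
time_s: 33.42
eef_pos: [0.6658, 0.0032, 0.1921]
eef_rot: [0.0, 0.63, 0.777, 0.0]
wrist_force: [1.1, 0.4, -1.3]
opening: 0.338
grasp_force: 59.8
```

Request:
send_rows(commands=[[[0,0,0.06,0,0,0],[0,0,0,0,0,0],[0,0,0,0,0,0]]])

```text
time_s: 33.67
eef_pos: [0.6657, 0.0032, 0.1899]
eef_rot: [-0.0, 0.63, 0.777, -0.0]
wrist_force: [1.1, -0.0, -1.4]
opening: 0.336
grasp_force: 59.8
```

Request:
send_rows(commands=[[[0,0,0.05,0,0,0],[0,0,0,0,0,0],[0,0,0,0,0,0]]])

```text
time_s: 33.92
eef_pos: [0.6659, 0.0032, 0.1893]
eef_rot: [0.0, 0.63, 0.777, 0.0]
wrist_force: [-2.4, 0.8, 4.3]
opening: 0.337
grasp_force: 60.3
```

Request:
send_rows(commands=[[[0,0,0.04,0,0,0],[0,0,0,0,0,0],[0,0,0,0,0,0]]])

```text
time_s: 34.17
eef_pos: [0.666, 0.0032, 0.1893]
eef_rot: [0.0, 0.63, 0.777, -0.0]
wrist_force: [-6.1, 1.2, 12.2]
opening: 0.335
grasp_force: 61.4
```

Request:
send_rows(commands=[[[0,0,-0.06,0,0,0],[0,0,0,0,0,0]]])

```text
time_s: 34.33
eef_pos: [0.666, 0.0031, 0.1896]
eef_rot: [0.0, 0.63, 0.777, 0.0]
wrist_force: [0.3, -0.4, -1.4]
opening: 0.335
grasp_force: 59.9
```

Request:
send_rows(commands=[[[0,0,0,0,0,0],[0,0,0,0,0,0],[0,0,0,0,0,0],[0,0,0,0,0,0],[0,0,-0.3,0,0,0],[0,0,-0.7,0,0,0],[0,0,-0.8,0,0,0],[0,0,-0.8,0,0,0]]], jaw=0.5)

```text
time_s: 35.0
eef_pos: [0.6656, 0.0031, 0.2682]
eef_rot: [-0.0, 0.63, 0.777, -0.0]
wrist_force: [0.6, 0.5, 0.6]
opening: 0.501
grasp_force: 0.0
```

Request:
send_rows(commands=[[[0,0,-0.8,0,0,0],[0,0,0,0,0,0],[0,0,0,0,0,0]]], jaw=0.8)

```text
time_s: 35.25
eef_pos: [0.6666, 0.003, 0.2942]
eef_rot: [0.002, 0.63, 0.777, 0.001]
wrist_force: [0.3, -0.2, 0.1]
opening: 0.801
grasp_force: 0.0
```

```bash
python3 plan.py .442 -.0864 .12 106; python3 -c "
from h import *
for c in ('side','top'):
  p=imaging.camera(c)
  for n in ((.666,.004,.062,.022,.06),(.442,-.0864,.062,.012,.06)):
   w=blob(p,*n); print(c,rect(w) if len(w)>3 else 0)"
```

```text
turn 1 rows z-rot -0.712
xy 11 [-0.073, -0.729, 0.0]
z 1 [-0.0, -0.0, 0.65]
all 11 [-0.073, -0.729, 0.059]
psi 101.9 tilt 0.0025 grasp [0.6666 0.003  0.1395] q [-0.17  0.48  1.45 -0.    1.21 -0.38] open 0.801 gf 0.0 F [ 0.3 -0.2  0.1] t 35.2
side {'n': 134, 'mean': [663.5, 0.6], 'pca': np.float64(106.1), 'mar': [668.6, 9.2, 58.7, 101.3, 27.4], 'z95': 0.0397}
side {'n': 187, 'mean': [439.7, -88.2], 'pca': np.float64(106.2), 'mar': [440.5, -84.2, 35.0, 105.4, 12.7], 'z95': 0.0364}
top {'n': 54, 'mean': [671.8, -30.4], 'pca': np.float64(101.9), 'mar': [672.1, -30.5, 30.6, 29.6, 13.7], 'z95': 0.0412}
top {'n': 202, 'mean': [442.3, -86.4], 'pca': np.float64(105.9), 'mar': [441.7, -86.4, 29.8, 103.1, 15.8], 'z95': 0.0371}
```

Request:
send_rows(commands=[[[-0.07,-0.73,0,0,0,-0.72],[-0.07,-0.73,0,0,0,0],[-0.07,-0.73,0,0,0,0],[-0.07,-0.73,0,0,0,0],[-0.07,-0.73,0,0,0,0],[-0.07,-0.73,0,0,0,0],[-0.07,-0.73,0,0,0,0],[-0.07,-0.73,0,0,0,0]]])

```text
time_s: 36.02
eef_pos: [0.4998, -0.06, 0.2897]
eef_rot: [-0.002, 0.601, 0.799, -0.0]
wrist_force: [-0.6, -0.1, 0.2]
opening: 0.8
grasp_force: 0.0
```

Request:
send_rows(commands=[[[-0.07,-0.73,0,0,0,0],[-0.07,-0.73,0,0,0,0],[-0.07,-0.73,0.3,0,0,0],[0,0,0.5,0,0,0],[0,0,0,0,0,0],[0,0,0,0,0,0]]])

```text
time_s: 36.52
eef_pos: [0.4395, -0.0839, 0.2661]
eef_rot: [-0.002, 0.602, 0.799, -0.0]
wrist_force: [-0.6, 0.7, 0.6]
opening: 0.797
grasp_force: 0.0
```

```bash
python3 plan.py .4418 -.0864 .03 106
```

```text
turn 1 rows z-rot 0.002
xy 1 [-0.1, 0.051, 0.0]
z 4 [-0.0, 0.0, 0.679]
all 4 [-0.025, 0.013, 0.679]
psi 106.0 tilt 0.0017 grasp [ 0.4395 -0.0839  0.1114] q [-0.46  0.08  2.03  0.    1.03 -0.73] open 0.797 gf 0.0 F [-0.6  0.7  0.6] t 36.5
```

Request:
send_rows(commands=[[[-0.09,0.04,0.4,0,0,0],[0,0,0.8,0,0,0],[0,0,0.8,0,0,0],[0,0,0.5,0,0,0],[0,0,0.2,0,0,0],[0,0,0.05,0,0,0],[0,0,0,0,0,0]]])

```text
time_s: 37.1
eef_pos: [0.4426, -0.0864, 0.185]
eef_rot: [-0.0, 0.601, 0.799, 0.0]
wrist_force: [1.4, -0.9, 0.1]
opening: 0.798
grasp_force: 0.0
```

Request:
send_rows(commands=[[[0,0,0,0,0,0],[0,0,0,0,0,0],[0,0,0,0,0,0],[0,0,0,0,0,0],[0,0,0,0,0,0],[0,0,0,0,0,0],[0,0,0,0,0,0],[0,0,0,0,0,0]]], jaw=0)

```text
time_s: 37.77
eef_pos: [0.4427, -0.0867, 0.186]
eef_rot: [0.001, 0.601, 0.799, 0.0]
wrist_force: [-0.6, 1.1, 6.2]
opening: 0.335
grasp_force: 60.1
```

Request:
send_rows(commands=[[[0,0,-0.3,0,0,0],[0,0,-0.6,0,0,0],[0,0,-0.8,0,0,0],[0,0,-0.8,0,0,0],[0,0,-0.8,0,0,0],[0,0,-0.4,0,0,0.7],[0,0,0,0,0,0]]])

```text
time_s: 38.35
eef_pos: [0.443, -0.0868, 0.2993]
eef_rot: [0.003, 0.63, 0.777, 0.001]
wrist_force: [0.4, -0.6, -2.5]
opening: 0.336
grasp_force: 59.8
```

```bash
python3 plan.py .598 -.0105 .15 102; python3 -c "
from h import *
p=imaging.camera('side'); cv2.imwrite('pics/s7.png',cv2.resize(p['image'][130:230,220:350],None,fx=6,fy=6,interpolation=2))"
```

```text
turn 1 rows z-rot -0.017
xy 8 [0.177, 0.698, -0.0]
z 1 [0.0, 0.0, -0.18]
all 8 [0.177, 0.698, -0.022]
psi 101.9 tilt 0.0032 grasp [ 0.443  -0.0868  0.1446] q [-0.46  0.03  2.    0.    1.1  -0.67] open 0.336 gf 59.8 F [ 0.4 -0.6 -2.5] t 38.4
```

View pics/s7.png

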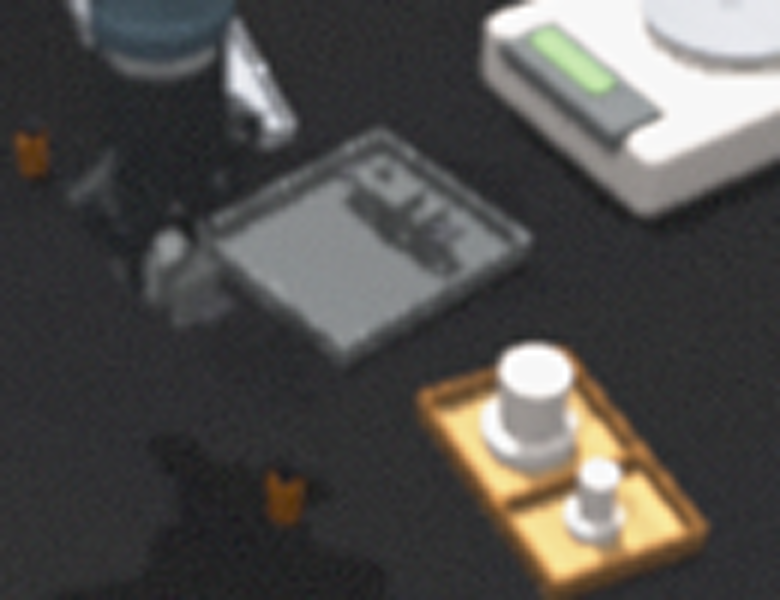

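The crop shows boss B flat in the far half of the tray at (400,225), both stoppers upright in their bays, and boss A held.

Request:
send_rows(commands=[[[0.18,0.7,0,0,0,0],[0.18,0.7,0,0,0,0],[0.18,0.7,0,0,0,0],[0.18,0.7,0,0,0,0],[0.18,0.7,0,0,0,0],[0.18,0.7,0,0,0,0],[0.18,0.7,0,0,0,0],[0.17,0.69,0,0,0,0]]])

```text
time_s: 39.07
eef_pos: [0.5972, -0.0087, 0.2935]
eef_rot: [-0.002, 0.628, 0.778, -0.001]
wrist_force: [0.5, -0.3, -2.4]
opening: 0.339
grasp_force: 59.9
```

Request:
send_rows(commands=[[[0,0,0,0,0,0],[0,0,0,0,0,0]]])

```text
time_s: 39.23
eef_pos: [0.5969, -0.0089, 0.2938]
eef_rot: [-0.001, 0.628, 0.778, -0.001]
wrist_force: [-0.6, -1.2, -2.0]
opening: 0.338
grasp_force: 60.2
```

```bash
python3 plan.py .598 -.0105 .038 102
```

```text
turn 1 rows z-rot 0.033
xy 1 [-0.059, 0.026, 0.0]
z 5 [-0.0, 0.0, 0.674]
all 5 [-0.012, 0.005, 0.674]
psi 102.2 tilt 0.0017 grasp [ 0.5969 -0.0089  0.1391] q [-0.21  0.35  1.64 -0.    1.16 -0.43] open 0.338 gf 60.2 F [-0.6 -1.2 -2. ] t 39.2
```

Request:
send_rows(commands=[[[0,0,0.5,0,0,0],[0,0,0.8,0,0,0],[0,0,0.8,0,0,0],[0,0,0.7,0,0,0],[0,0,0.4,0,0,0],[0,0,0.15,0,0,0],[0,0,0,0,0,0],[0,0,0,0,0,0]]])

```text
time_s: 39.9
eef_pos: [0.5973, -0.0098, 0.1959]
eef_rot: [0.0, 0.629, 0.777, 0.0]
wrist_force: [-0.1, 0.2, -2.0]
opening: 0.339
grasp_force: 60.1
```

Request:
send_rows(commands=[[[0,0,0.08,0,0,0],[0,0,0,0,0,0],[0,0,0,0,0,0]]])

```text
time_s: 40.15
eef_pos: [0.5975, -0.0096, 0.1939]
eef_rot: [0.001, 0.629, 0.777, 0.0]
wrist_force: [-0.3, -0.0, -2.0]
opening: 0.338
grasp_force: 60.1
```

Request:
send_rows(commands=[[[0,0,0.05,0,0,0],[0,0,0,0,0,0],[0,0,0,0,0,0]]])

```text
time_s: 40.4
eef_pos: [0.5971, -0.0095, 0.1915]
eef_rot: [0.0, 0.629, 0.777, 0.0]
wrist_force: [0.2, -0.9, -1.3]
opening: 0.334
grasp_force: 60.1
```

Request:
send_rows(commands=[[[0,0,0.05,0,0,0],[0,0,0,0,0,0],[0,0,0,0,0,0]]])

```text
time_s: 40.65
eef_pos: [0.5973, -0.0095, 0.19]
eef_rot: [0.0, 0.629, 0.777, 0.0]
wrist_force: [0.5, -0.6, -1.3]
opening: 0.333
grasp_force: 60.4
```

Request:
send_rows(commands=[[[0,0,0.04,0,0,0],[0,0,0,0,0,0],[0,0,0,0,0,0]]])

```text
time_s: 40.9
eef_pos: [0.5974, -0.0095, 0.19]
eef_rot: [0.0, 0.629, 0.777, 0.0]
wrist_force: [-3.7, 1.7, 8.0]
opening: 0.335
grasp_force: 61.4
```

Request:
send_rows(commands=[[[0,0,0,0,0,0]]])

```text
time_s: 40.98
eef_pos: [0.5974, -0.0095, 0.19]
eef_rot: [0.0, 0.629, 0.777, 0.0]
wrist_force: [-3.6, 1.0, 8.0]
opening: 0.339
grasp_force: 61.4
```

Boss A is seated. I'll release it, lift, and move aside towards the robot for a final check.

Request:
send_rows(commands=[[[0,0,-0.04,0,0,0],[0,0,0,0,0,0]]])

```text
time_s: 41.15
eef_pos: [0.5972, -0.0095, 0.1901]
eef_rot: [0.0, 0.629, 0.777, 0.0]
wrist_force: [-0.7, -1.0, -2.9]
opening: 0.336
grasp_force: 60.3
```

Request:
send_rows(commands=[[[0,0,0,0,0,0],[0,0,0,0,0,0],[0,0,0,0,0,0],[0,0,0,0,0,0],[0,0,-0.3,0,0,0],[0,0,-0.7,0,0,0],[0,0,-0.8,0,0,0],[0,0,-0.8,0,0,0]]], jaw=0.5)

```text
time_s: 41.82
eef_pos: [0.5969, -0.0095, 0.269]
eef_rot: [-0.0, 0.629, 0.777, -0.0]
wrist_force: [0.0, -0.4, 0.2]
opening: 0.505
grasp_force: 0.0
```

Request:
send_rows(commands=[[[0,0,-0.8,0,0,0],[0,0,-0.8,0,0,0],[0,-0.7,-0.7,0,0,0],[0,-0.8,-0.5,0,0,0],[0,-0.8,0,0,0,0],[0,-0.8,0,0,0,0],[0,-0.8,0,0,0,0],[0,-0.8,0,0,0,0]]])

```text
time_s: 42.48
eef_pos: [0.458, -0.039, 0.3526]
eef_rot: [0.001, 0.629, 0.777, 0.0]
wrist_force: [0.9, -0.4, 0.5]
opening: 0.499
grasp_force: 0.0
```

Request:
send_rows(commands=[[[0,-0.8,0,0,0,0],[0,-0.8,0,0,0,0],[0,0,0,0,0,0],[0,0,0,0,0,0]]])

```text
time_s: 42.82
eef_pos: [0.4118, -0.049, 0.3527]
eef_rot: [0.001, 0.63, 0.777, 0.0]
wrist_force: [1.7, -0.5, 0.4]
opening: 0.501
grasp_force: 0.0
```

```bash
python3 -c "
from h import *
for c in ('top','side'):
  p=imaging.camera(c)
  cv2.imwrite(f'pics/{c}9.png',cv2.resize(p['image'],(800,600)) if c=='top' else cv2.resize(p['image'][60:230,170:370],None,fx=4,fy=3.5,interpolation=2))
  for k,n in dict(L=(.635,-.2067,.045,.055,.1),S=(.630,-.285,.03,.04,.1),bk=(.4688,.4,.05,.03,.08)).items():
   w=blob(p,*n); print(c,k,rect(w) if len(w)>3 else 0)
  for r in models.regions_of(p,'boss_a_c')+models.regions_of(p,'rod_c'):
   w=cloud(p,r['region']); print(c,round(r['confidence'],2),rect(w) if len(w)>3 else 0)"
```

```text
top L {'n': 137, 'mean': [634.8, -205.2], 'pca': np.float64(138.4), 'mar': [634.7, -205.0, 38.6, 40.7, 89.2], 'z95': 0.0664}
top S {'n': 37, 'mean': [629.3, -284.5], 'pca': np.float64(8.3), 'mar': [629.4, -284.8, 18.5, 18.6, 43.4], 'z95': 0.0535}
top bk {'n': 115, 'mean': [468.9, 402.7], 'pca': np.float64(75.3), 'mar': [468.4, 399.8, 41.4, 38.8, 87.7], 'z95': 0.0596}
top 0.49 {'n': 201, 'mean': [596.3, -7.5], 'pca': np.float64(104.1), 'mar': [598.5, -8.0, 33.3, 97.3, 10.8], 'z95': 0.0412}
side L {'n': 83, 'mean': [633.0, -206.9], 'pca': np.float64(44.0), 'mar': [634.5, -203.4, 43.6, 37.7, 71.5], 'z95': 0.0661}
side S {'n': 30, 'mean': [627.8, -285.8], 'pca': np.float64(65.1), 'mar': [628.3, -285.5, 19.1, 18.0, 21.1], 'z95': 0.0509}
side bk {'n': 81, 'mean': [468.1, 400.9], 'pca': np.float64(72.3), 'mar': [468.5, 402.0, 43.1, 42.6, 28.6], 'z95': 0.0575}
side 0.65 {'n': 205, 'mean': [594.3, -11.1], 'pca': np.float64(101.4), 'mar': [600.9, 0.0, 48.4, 121.8, 6.1], 'z95': 0.0393}
side 0.27 {'n': 272, 'mean': [628.1, -212.0], 'pca': np.float64(111.8), 'mar': [637.6, -198.9, 73.0, 56.9, 56.3], 'z95': 0.0647}
```

View pics/top9.png

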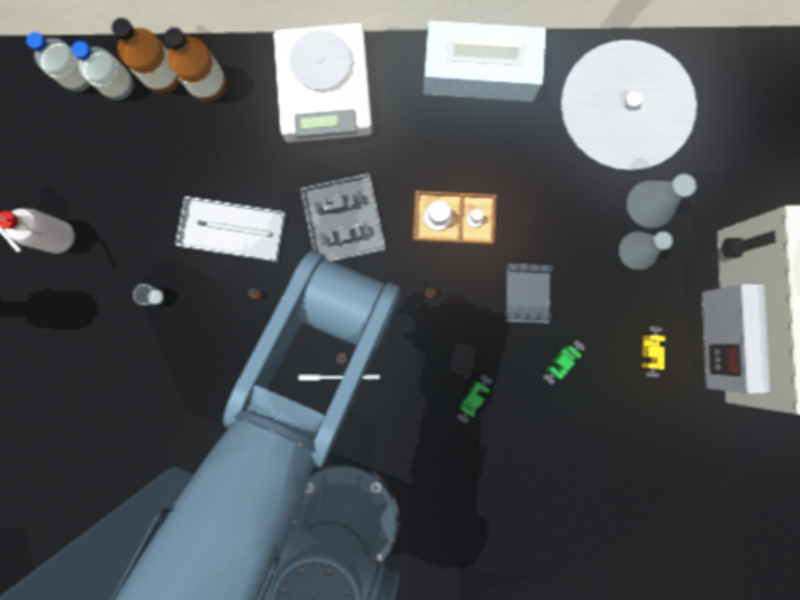

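View pics/side9.png

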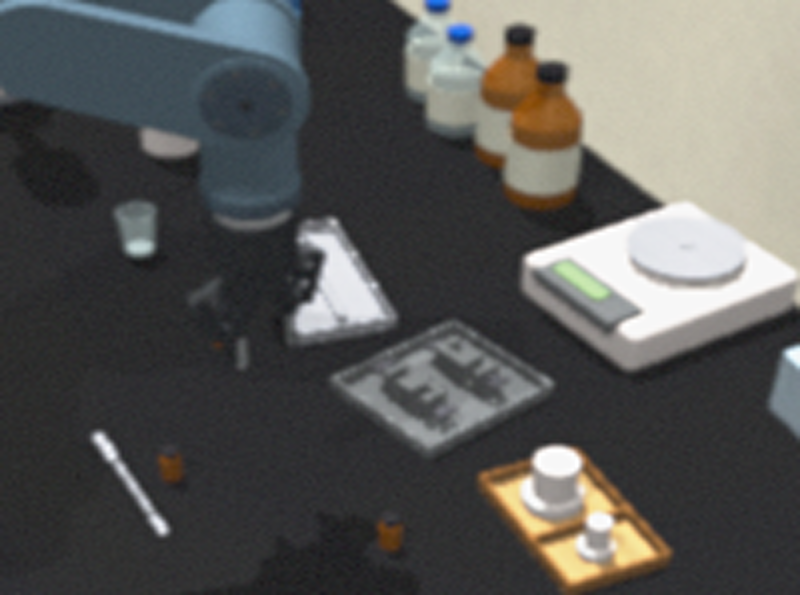

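Both views show everything in place:
- **Rod:** in the rod tray, around (235,228) in the top view.
- **Boss heads:** side by side in the square tray.
- **Stoppers:** upright in their bays at (437,215) and (477,217).
- **Beaker:** unmoved at (148,295).

The arm is clear of all of them, so I'm handing in.

```bash
python3 -c "
from bench import ctrl
print(ctrl.hand_in())"
```

```text
the job is handed in; nothing more can be done
None
```

I handed in the job at about 43 s: the last pictures show the rod and both boss heads lying in their trays, the stoppers upright in their bays and the beaker unmoved; hand-in returned no verdict.

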